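# Unload the chamber vacuum sealer and leave its lid ajar on the stay

## Task

The sealing run is over: first let the air back into the vacuum sealer by turning the red handwheel anticlockwise, seen from above, until it stops. Then lift the lid's stay off its pin, push the clear lid up with it and drop the hole nearest the knob over the pin, so that the lid stands wide open while you take every spice jar out of the chamber and set it down upright, without dropping it, in the blue tote. Last, let the lid down by its stay, without letting it fall, and drop the stay's middle hole over the pin, so that the lid is left ajar and the gasket is not squeezed; do not shift the funnel, the mug or the sauce bottle.

Things in the scene. Friction and masses are not known exactly. Their poses are not given: they have to be found in the camera images.
- sealer: White chamber vacuum sealer, fixed, 228 (x) x 481 (y) mm. Origin on the worktop, 110 mm behind its front face; x to the back, y to its left, z up. Open-topped chamber (see chamber_floor) between two side blocks with tops at z 94: the right one y -226 to -160, x -106 to 118, carries the stay's pin; the left one y 160 to 255, carries the valve and behind it a dial (top at z 111).
- chamber_floor (a point): Centre of the chamber's floor, 30 mm above the worktop (sealer's frame x -5, y 0). The chamber is 186 (x) x 320 (y) mm inside; its front wall is 80 mm high over the worktop.
- dome_lid (a joint): Angle of the clear dome lid, rad: 0 shut, grows as its front rises, stop at 1.5. Hinged along the machine's back; 205 deep from the hinge, 338 wide, 61 mm high above the hinge line when shut; about 0.4 kg, hardly any friction: it falls if nothing holds it. The stay holds it shut (0) in hole 1, ajar (about 0.5) in hole 2, wide open (about 1.31) in hole 3.
- lid_hinge (a point): Point on the lid's hinge axis in the vertical plane in which the stay moves (sealer's frame: x 105, y -198, z 80 mm).
- stay_pivot (a point): Pivot of the stay, on a bracket on the lid's right side; it turns with the lid. Lid shut: 45 mm in front of and 60 mm above point lid_hinge. The stay turns freely up and down about it (axis along the machine's y) and cannot move sideways.
- stay_knob (a point): Centre of the black knob at the stay's free end, in front of the machine, to hold it by: a cylinder 28 mm in diameter and 28 mm long, its axis across the stay (along the machine's y); pinch its flat ends or its round. 287 mm from the pivot. Height about 0.085 m with hole 1 on the pin, 0.089 with hole 2, 0.104 with hole 3. Pushing the lid up by it takes about 5 N.
- stay_hole1 (a point): Hole 1 of the stay (nearest the pivot, 158 mm from it), 15 mm diameter: at the start the pin is in it. The point is the hole's centre at half the bar's thickness.
- stay_hole2 (a point): Middle hole of the stay, 196 mm from the pivot, 15 mm diameter; point as for hole 1.
- stay_hole3 (a point): Hole 3 of the stay, the one nearest the knob, 247 mm from the pivot, 15 mm diameter; point as for hole 1.
- pin_foot (a point): Fixed upright pin on the right side block, 200 mm in front of and 30 mm above point lid_hinge: 8.4 mm thick, round tip, standing on a collar on which the bar rests. The point is on its axis, 5 mm above the collar, where a seated hole's centre lies (play up to 4 mm). Its tip is 15 mm above this point: lift the hole by 20 mm to clear it.
- vent_wheel (a joint): Turn of the red valve handwheel, rad: 0 valve shut, grows anticlockwise seen from above, stop at 3.6 (open). The wheel climbs 3 mm for each radian, so the hand must rise with it; about 0.06 N m turns it.
- wheel_centre (a point): Centre of the red handwheel on its vertical stem, on the left side block (sealer's frame: x -35, y 207; about 154 mm above the worktop when shut, 11 mm higher when open). The wheel is 60 mm in diameter, 14 mm thick; underneath it the brass bonnet (48 mm wide at most) leaves free room for fingertips down to 40 mm below this point.
- tote: Blue open plastic tote, loose, 0.7 kg, 176 (x) x 216 (y) x 72 mm high, walls and floor 4 mm. Origin: centre of its underside; y along its longer side, z up.
- jar_1: Spice jar with a gold round cap, 43 mm across and 96 mm high, 0.11 kg, standing upright; origin: centre of its underside, z up. Present in some runs only. At the start it stands in the sealer's chamber, in a row of up to four along the machine's y, at least 27 mm apart.
- jar_2: Spice jar with a gold round cap, 43 mm across and 96 mm high, 0.11 kg, standing upright; origin: centre of its underside, z up. Present in some runs only. At the start it stands in the sealer's chamber, in a row of up to four along the machine's y, at least 27 mm apart.
- jar_3: Spice jar with a gold round cap, 43 mm across and 96 mm high, 0.11 kg, standing upright; origin: centre of its underside, z up. Present in some runs only. At the start it stands in the sealer's chamber, in a row of up to four along the machine's y, at least 27 mm apart.
- jar_4: Spice jar with a gold round cap, 43 mm across and 96 mm high, 0.11 kg, standing upright; origin: centre of its underside, z up. Present in some runs only. At the start it stands in the sealer's chamber, in a row of up to four along the machine's y, at least 27 mm apart.
- funnel: Red plastic funnel, mouth down, 92 mm wide, 88 mm high; origin: centre of its underside. To be left alone.
- mug: Orange mug, 78 mm wide (110 with its handle), 101 mm high; origin: its underside. To be left alone.
- sauce_bottle: Slim sauce bottle with a green cap, 46 mm wide, 192 mm high; origin: centre of its underside. To be left alone.
- lid_stay: The stay itself, a flat steel bar 26 wide and 5 mm thick with three holes and a knob, all on one straight line from its pivot; 0.14 kg. Origin at its pivot, on the lid; its x axis points away from the knob along the bar.

How it is judged:
By the outcome, as a careful person would: the job done as asked, in the order asked, and still so for the second after the job is handed in, with the robot touching nothing.
Of jar_1, jar_2, jar_3, jar_4 only 2 to 4 are there at a start; the rules pass over those that are not, and their reading is None.
At some moment in a run one of tote may be knocked a few centimetres aside while the robot is not near it.
It also fails if it takes over 210 s, if anything falls off the work surface, if the arm or the gripper's body presses on something with over 40 N, if the wrist force passes 120 N, or if a joint passes its speed limit or range.

## Robot

A 7-joint arm with a two-finger parallel gripper is mounted at the origin on the work surface; the furniture and walls round the work are solid. World frame = base frame: x ahead of the robot, y to its left, z up, the work surface at z = 0. Lengths are in m, angles in degrees, forces in N, time in s.
With the tool pointing down it reaches from about 0.425 to 1.025 m from the base axis. Payload 9.4 kg.
Tool frame: the origin (TCP) lies on the centre line of the jaws, within the pads' length; the fingertips stand 19 mm ahead of it and the grasp point (between the pads) is the TCP; z points along the fingers, y is the line along which they close (so a half turn about z gives the same grasp; the last joint's range is limited). The gripper opens to 93 mm and grips with 3 to 60 N. Pads are 15 mm wide; open, the fingers measure 128 mm over their backs; the gripper's body (75 mm by 188 mm) begins 65 mm behind the grasp point.
Start: joints at [-73.837, 34.337, -0.143, 91.639, 0.103, 54.024, -4.572], TCP at [0.255, 0.679, 0.238] pointing down, gripper open.
Joint ranges: [-147.43, 147.43], [-19.82, 112.94], [-74.19, 73.91], [6.32, 146.72], [-59.91, 239.91], [6.04, 106.73], [-150.56, 150.56]. Speed limits (degrees/s): [127.2, 127.2, 172.46, 172.46, 180, 180, 180].

## Interface

Orientations are given as a 3x3 rotation matrix whose columns are the frame's x, y, z axes.
In Python, from bench import env gives the robot as it stands.
- The arm moves only by the shell command python3 -m inch 'ROWS'. ROWS is JSON, a list of rows, each a list of 7 numbers: the shift along the tool's x, y, z in cm, then the turn, a rotation vector about the tool's x, y, z in rad, then the opening, from -1 (shut) to 1 (fully open). In form: [[tx, ty, tz, rx, ry, rz, hand], ...]. A call has 1 to 12 rows; each row is the pose to reach, as a shift and turn from the pose commanded when the call began, along the tool's axes at that moment; what a row does not reach only later rows make up. A row lasts 1/12 s, in which the tool goes at most 41.7 mm and 7.16 degrees, less where a joint would pass 70% of its speed; a pose out of reach is approached as far as the arm can. A call with a gripper value outside its range is refused whole. The fingers move at their own pace and stop on an object; the grip force is fixed at half the most. Time passes only in rows, so rows that repeat a pose let the fingers close. It gives the time, the measured TCP pose, the force, the opening and the grip force at its end, in the units of the state.
- env.read_state(): the state, without advancing time (a new reading comes with each control period).
- env.capture(name): name is "side" or "top" or "wrist"; returns a dict with "pixels" (384x512x3 uint8, red, green, blue), "depth" (384x512 float32, m along the optical axis (not along the pixel's ray), 0 where there is no reading), "fx", "fy", "cx", "cy" (pixels), "k1" (the pictures are not rectified: a ray, as slopes to the right and down, at radius r is drawn at 1 + k1 r^2 times it, then the intrinsics apply), "R" (3x3) and "t" (3): a world point X has camera coordinates R X + t; the wrist camera has in their place "T_tool_cam" (4x4, takes a point from camera to tool coordinates, whose origin is the TCP and whose axes are the flange's). Camera axes: x right, y down, z forward; pixel columns grow to the right and rows downward; lengths in m; the calibration is good to about 2 mm. A picture is of the moment at which its call begins: read the wrist's pose just before it.
- env.sign_off(): hands the job in; it is judged then, once.
The state is a dict: "time": time; "joint_pos": joint angles; "joint_velocities": joint speeds; "effort": joint torques, N m; "position": TCP position; "eef_rot": TCP orientation; "ft_force": force on the tool from outside, world axes, zero at the start; "ft_torque": the same for the moment, N m; "width": finger opening in m; "gripper_force": force on a finger pad.
Only numpy, scipy, OpenCV 4.12 (cv2) and the standard library are available. Lean on these libraries where they do the work, as an engineer would, in place of code of your own. Each camera call takes 0.05 s, during which the arm holds its last target. There are 200 camera calls.

## Working session

There is one attempt and no reset: what is moved stays moved. The work goes in short steps, Python scripts to look and compute and a shell command to move; the robot and the scene stay as the last step left them, time stands still between calls to the robot, and variables do not carry over. Pictures are saved under pics/ and viewed, at most 14 in all, crops included, and the job is handed in when it is done.

```bash
ls; mkdir -p pics; python3 - <<'E'
from bench import env
import cv2,numpy as np
s=env.read_state()
for k in('time','position','eef_rot','width','ft_force'):print(k,s[k])
ims=[]
for n in('side','top'):
    c=env.capture(n); np.savez(f'pics/{n}0.npz',**c)
    ims.append(c['pixels'][:,:,::-1]); print(n,c['fx'],c['cx'],c['cy'],c['k1'],c['R'],c['t'])
cv2.imwrite('pics/side0.png',ims[0]);cv2.imwrite('pics/top0.png',ims[1])
E
```

```text
pics
time 0.0
position [0.25442841 0.67838498 0.23675468]
eef_rot [[-9.36342748e-01  3.51087022e-01 -4.01778005e-04]
 [ 3.51087215e-01  9.36341507e-01 -1.53311502e-03]
 [-1.62055365e-04 -1.57658025e-03 -9.99998744e-01]]
width 0.09279273506972115
ft_force [-0.72681732  0.07547116  1.29245618]
side 428.7804158884399 244.3500987410497 189.7756248900738 -0.07965415891160824 [[ 0.52528569 -0.85071922 -0.01875532]
 [-0.36908062 -0.20792222 -0.90584096]
 [ 0.76671666  0.48274752 -0.42320255]] [-0.23894165  0.31548726  0.94955122]
top 464.13287282417855 264.2440741625938 196.67960642079214 -0.01967637580180893 [[ 0.26974345 -0.96292508  0.00370933]
 [-0.77412052 -0.21914156 -0.59389763]
 [ 0.57269179  0.15732853 -0.80453207]] [-0.09205606  0.49425776  1.50455268]
```

View pics/side0.png

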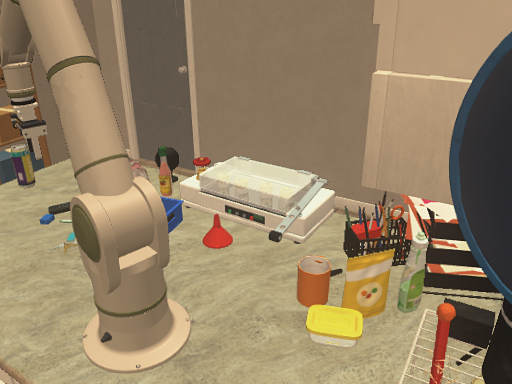

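View pics/top0.png

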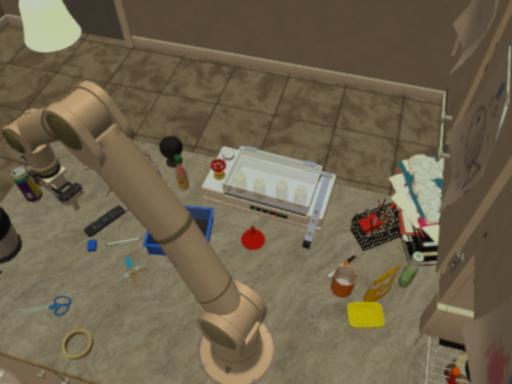

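```bash
cat > h.py <<'E'
import numpy as np,cv2
from scipy.optimize import least_squares
from bench import env
def load(n): return dict(np.load(f'pics/{n}.npz'))
def snap(n,tag):
    s=env.read_state(); c=env.capture(n)
    if n=='wrist':
        T=np.asarray(c['T_tool_cam']); Rw=np.asarray(s['eef_rot']); 
        A=Rw@T[:3,:3]; p=Rw@T[:3,3]+s['position']; c['R']=A.T; c['t']=-A.T@p
    np.savez(f'pics/{tag}.npz',**c); cv2.imwrite(f'pics/{tag}.png',c['pixels'][:,:,::-1]); return c
def ray(c,u,v):
    d=np.array([(u-c['cx'])/c['fx'],(v-c['cy'])/c['fy']]); q=d.copy()
    for _ in range(20): q=d/(1+c['k1']*(q@q))
    r=c['R'].T@np.array([q[0],q[1],1]); return -c['R'].T@c['t'], r
def plane(c,u,v,z):
    o,r=ray(c,u,v); return o+r*(z-o[2])/r[2]
def proj(c,X):
    p=c['R']@np.asarray(X)+c['t']; q=p[:2]/p[2]; q=q*(1+c['k1']*(q@q)); return np.array([c['fx']*q[0]+c['cx'],c['fy']*q[1]+c['cy']])
def tri(obs):
    A=np.zeros((3,3));b=np.zeros(3);L=[]
    for c,u,v in obs:
        o,r=ray(c,u,v); r=r/np.linalg.norm(r); P=np.eye(3)-np.outer(r,r); A+=P;b+=P@o;L.append((o,r))
    X=np.linalg.solve(A,b); return X,[round(1000*np.linalg.norm(np.cross(X-o,r)),1) for o,r in L]
def mask(c,lo,hi):
    m=cv2.inRange(cv2.cvtColor(c['pixels'],cv2.COLOR_RGB2HSV),np.array(lo),np.array(hi))
    if lo[0]==0 and hi[0]<=12: m|=cv2.inRange(cv2.cvtColor(c['pixels'],cv2.COLOR_RGB2HSV),np.array([170,lo[1],lo[2]]),np.array([180,hi[1],hi[2]]))
    return m
def blobs(m,amin=20):
    n,l,st,ce=cv2.connectedComponentsWithStats(m)
    return [(st[i].tolist(),ce[i].round(1).tolist()) for i in range(1,n) if st[i][4]>=amin]
def tool(X,yaw_y=None):
    s=env.read_state(); R=np.asarray(s['eef_rot']); return 100*R.T@(np.asarray(X)-s['position'])
E
python3 - <<'E'
from h import *
S=load('side0');T=load('top0')
for n,c in(('S',S),('T',T)):
    print(n,'red',blobs(mask(c,(0,150,80),(8,255,255))))
    print(n,'blue',blobs(mask(c,(100,120,50),(125,255,255))))
    print(n,'dark',[b for b in blobs(mask(c,(0,0,0),(180,255,50))) if (b[0][0]>260 and b[0][0]<330 and b[0][1]>200)])
    im=c['pixels'][:,:,::-1]
a=cv2.resize(S['pixels'][140:250,145:345,::-1],None,fx=4,fy=4,interpolation=3); cv2.imwrite('pics/a.png',a)
b=cv2.resize(T['pixels'][135:260,140:350,::-1],None,fx=3.8,fy=3.8,interpolation=3); cv2.imwrite('pics/b.png',b)
E
```

```text
S red [([193, 157, 17, 9, 119], [201.2, 161.4]), ([401, 195, 21, 33, 122], [411.1, 206.8]), ([423, 199, 12, 5, 24], [427.1, 201.0]), ([391, 206, 13, 14, 70], [397.1, 212.7]), ([203, 215, 30, 33, 550], [217.1, 235.6]), ([405, 215, 7, 25, 104], [408.2, 230.0]), ([421, 219, 8, 17, 38], [424.4, 227.2]), ([425, 219, 6, 7, 22], [428.4, 221.5]), ([435, 219, 11, 4, 29], [439.6, 220.6]), ([367, 220, 15, 19, 182], [373.6, 229.9]), ([448, 220, 10, 4, 30], [453.4, 221.5]), ([351, 222, 16, 18, 177], [359.1, 230.6]), ([399, 224, 3, 12, 26], [400.0, 229.5]), ([430, 240, 27, 8, 72], [442.8, 243.1]), ([426, 263, 27, 12, 126], [436.8, 268.5]), ([454, 271, 30, 3, 64], [468.8, 272.3]), ([430, 302, 26, 82, 921], [441.0, 340.6])]
S blue [([161, 197, 22, 35, 366], [172.7, 211.0]), ([40, 214, 14, 10, 87], [46.7, 218.2]), ([500, 287, 12, 16, 79], [506.1, 293.8])]
S dark []
T red [([211, 160, 14, 12, 107], [217.6, 165.1]), ([398, 210, 7, 25, 73], [400.8, 224.0]), ([359, 213, 24, 20, 267], [369.3, 222.4]), ([419, 218, 7, 9, 41], [421.7, 222.1]), ([241, 226, 24, 24, 402], [252.7, 238.9]), ([418, 228, 6, 8, 21], [420.6, 231.5]), ([448, 373, 9, 11, 63], [451.7, 378.8])]
T blue [([186, 207, 27, 33, 273], [204.9, 217.5]), ([143, 232, 21, 22, 215], [151.7, 245.2]), ([88, 240, 8, 11, 82], [91.5, 244.9]), ([49, 299, 22, 16, 74], [58.1, 305.9])]
T dark [([303, 241, 7, 7, 39], [306.0, 244.0])]
```

View pics/a.png

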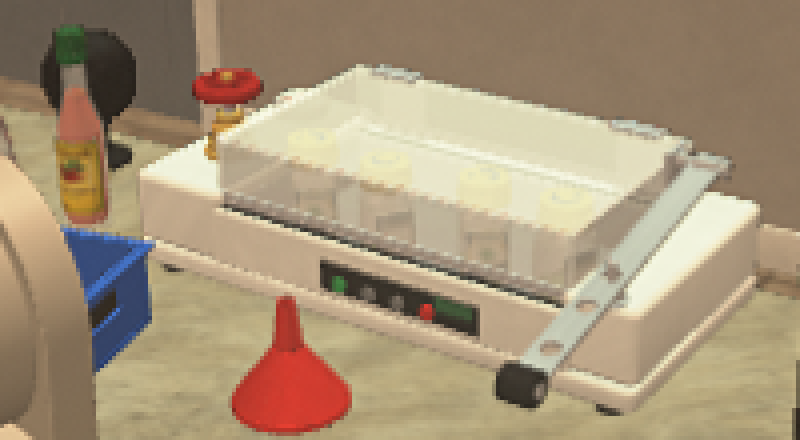

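View pics/b.png

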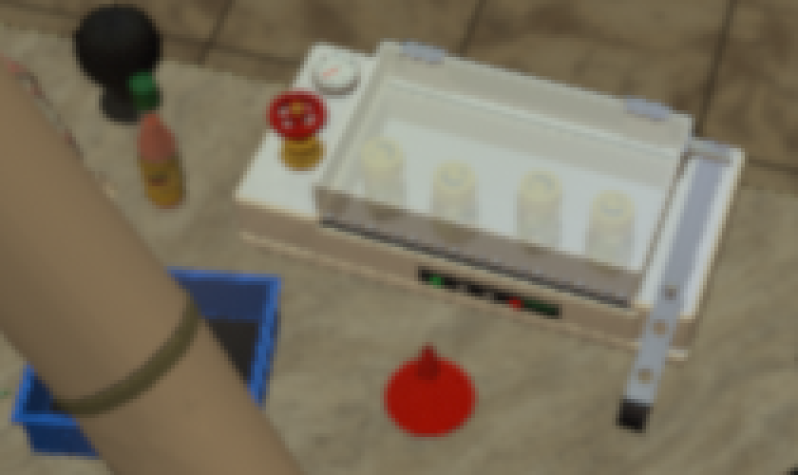

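```bash
python3 - <<'E'
from h import *
S=load('side0');T=load('top0')
P={'knob':((522,383),(633,414)),'wheel':((227,87),(298,115)),'h1':((612,271),(670,292)),'h2':((588,305),(658,326)),'h3':((550,347),(645,375)),
'j1':((316,138),(382,155)),'j2':((386,160),(456,177)),'j3':((485,175),(540,188)),'j4':((566,195),(612,208)),'funnel tip':((286,298),(428,350)),'cap':((70,45),(145,90))}
D={}
for k,(a,b) in P.items():
    X,r=tri([(S,a[0]/4+145-.4,a[1]/4+140-.4),(T,b[0]/3.8+140-.4,b[1]/3.8+135-.4)]);D[k]=X;print(k,X.round(4),r)
# sealer pose fit (yaw,x,y,z=0)
M={'knob':(-.222,-.198,.085),'wheel':(-.035,.207,.157),'h1':(-.095,-.198,.112),'h3':(-.182,-.198,.094)}
def f(p):
    c,s=np.cos(p[0]),np.sin(p[0])
    return np.concatenate([np.array([c*m[0]-s*m[1]+p[1],s*m[0]+c*m[1]+p[2],m[2]])-D[k] for k,m in M.items()])
o=least_squares(f,[0,.8,0]);print(o.x,(f(o.x)*1000).round(1).reshape(-1,3))
c,s=np.cos(o.x[0]),np.sin(o.x[0])
for k in D: d=D[k][:2]-o.x[1:]; print(k,round(c*d[0]+s*d[1],3),round(-s*d[0]+c*d[1],3))
# tote rim corners top view
for b in((278,279),(168,268),(14,420),(258,405)): print('tote',plane(T,b[0]/3.8+139.6,b[1]/3.8+134.6,.072).round(3))
E
```

```text
knob [ 0.3979 -0.1365  0.0827] [np.float64(1.9), np.float64(1.9)]
wheel [0.6033 0.2593 0.152 ] [np.float64(2.6), np.float64(2.6)]
h1 [ 0.5218 -0.143   0.1132] [np.float64(1.5), np.float64(1.5)]
h2 [ 0.4899 -0.1396  0.0995] [np.float64(1.2), np.float64(1.2)]
h3 [ 0.4365 -0.1382  0.092 ] [np.float64(2.4), np.float64(2.4)]
j1 [0.6016 0.1696 0.1225] [np.float64(0.3), np.float64(0.3)]
j2 [0.5917 0.0913 0.1239] [np.float64(2.7), np.float64(2.7)]
j3 [0.6016 0.0062 0.1248] [np.float64(1.3), np.float64(1.3)]
j4 [ 0.5954 -0.0684  0.1267] [np.float64(1.2), np.float64(1.2)]
funnel tip [0.4109 0.0665 0.0874] [np.float64(1.8), np.float64(1.8)]
cap [0.575  0.4095 0.1737] [np.float64(3.2), np.float64(3.2)]
[-0.04943797  0.62799291  0.05043248] [[-1.4  0.1  2.3]
 [-0.  -0.3  5. ]
 [ 1.5  0.4 -1.2]
 [-0.1 -0.2  2. ]]
knob -0.221 -0.198
wheel -0.035 0.207
h1 -0.097 -0.198
h2 -0.129 -0.197
h3 -0.182 -0.198
j1 -0.032 0.118
j2 -0.038 0.039
j3 -0.024 -0.045
j4 -0.027 -0.12
funnel tip -0.218 0.005
cap -0.071 0.356
tote [0.461 0.235 0.072]
tote [0.444 0.345 0.072]
tote [0.241 0.42  0.072]
tote [0.319 0.205 0.072]
```

```bash
python3 -m inch '[[0,0,-5,0,0,0,1],[0,0,-7,0,0,0,1],[-10,-6,-8,0,0,0,1],[-14,-8,-8,0,0,0,1],[-18,-10,-8,0,0,0,1],[-22,-12,-8,0,0,0,1],[-26,-15,-8,0,0,0,1],[-30,-17,-8,0,0,0,1],[-34,-19,-8,0,0,0,1],[-38,-21,-8,0,0,0,1],[-40,-24,-8,0,0,0,1],[-43,-25,-8,0,0,0,1]]'; python3 -m inch '[[-4,-2,0,0,0,0,1],[-4,-2,0,0,0,0,1],[-4,-2,0,0,0,0,1]]'; python3 - <<'E'
from h import *
s=env.read_state();print(s['joint_pos'],s['position'],s['eef_rot'])
c=snap('wrist','w1');print(c['T_tool_cam'])
print(blobs(mask(c,(0,150,80),(8,255,255)),50), proj(c,(.6033,.2593,.16)))
E
```

```text
time: 1.1
position: [0.5195, 0.3554, 0.3172]
eef_rot: [[-0.936, 0.351, -0.001], [0.351, 0.936, -0.0], [0.0, -0.001, -1.0]]
ft_force: [0.1, 0.7, -0.1]
width: 0.0932
gripper_force: 0.0
time: 1.35
position: [0.5514, 0.3214, 0.3171]
eef_rot: [[-0.934, 0.357, 0.0], [0.357, 0.934, -0.001], [-0.001, -0.001, -1.0]]
ft_force: [0.1, 0.9, 0.4]
width: 0.0933
gripper_force: 0.0
[-37.65784793  23.94977945   3.3365889   98.65965438  -1.5231062
  57.46955007  35.32164198] [0.55136218 0.32137238 0.31708804] [[-9.34264456e-01  3.56580824e-01  2.06100764e-04]
 [ 3.56580256e-01  9.34263740e-01 -1.33590608e-03]
 [-6.68910962e-04 -1.17459811e-03 -9.99999086e-01]]
[[-1.10686593e-03 -9.58748447e-01 -2.84253741e-01  7.88376641e-02]
 [ 9.99999382e-01 -1.08967665e-03 -2.18605559e-04 -4.74308495e-04]
 [-1.00156925e-04 -2.84253808e-01  9.58749061e-01 -1.47199170e-01]
 [ 0.00000000e+00  0.00000000e+00  0.00000000e+00  1.00000000e+00]]
[([7, 83, 75, 65, 3244], [49.3, 115.7]), ([320, 129, 28, 34, 485], [331.9, 144.5]), ([185, 208, 57, 54, 1735], [213.3, 234.5])] [215.51912317 239.34374417]
```

View pics/w1.png

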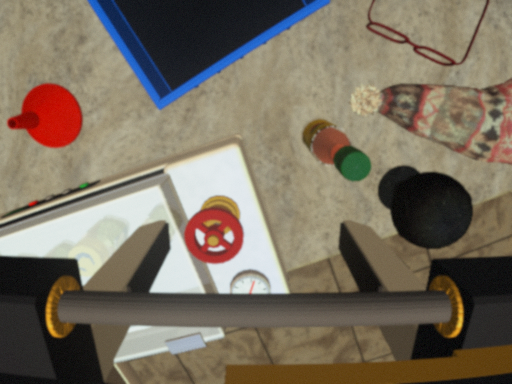

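```bash
python3 - <<'E'
from h import *
W=load('w1');S=load('side0');T=load('top0')
# wheel circle fit in wrist
m=mask(W,(0,150,80),(8,255,255));n,l,st,ce=cv2.connectedComponentsWithStats(m)
i=l[250,200] or l[234,190]; i=[k for k in range(1,n) if st[k][0]==185][0]
cn=max(cv2.findContours((l==i).astype('uint8'),0,2)[0],key=len); e=cv2.fitEllipse(cn);print(e)
u,v=e[0]
print('3view',tri([(W,u,v),(S,201.35,161.4),(T,218,165.2)]))
print('wT',tri([(W,u,v),(T,218,165.2)]))
for z in(.150,.154,.158):print(plane(W,u,v,z))
print('depth',np.median(W['depth'][l==i]), W['depth'][20:60,200:240].mean(), -(W['R'].T@W['t'])[2])
# lid top front-left corner wrist depth
d=W['depth']; 
for (a,b) in((60,260),(60,300),(100,205),(155,180),(230,160),(250,283)): 
    o,r=ray(W,a,b);print((a,b),(o+r*d[b,a]).round(3))
# tote corner at wrist
for (a,b) in((162,105),(92,0),(328,0)):print('tote',plane(W,a,b,.072))
E
```

```text
((213.4315185546875, 235.34677124023438), (53.6787223815918, 56.324806213378906), 91.33917236328125)
3view (array([0.60090129, 0.25761301, 0.15321613]), [np.float64(0.6), np.float64(2.6), np.float64(2.1)])
wT (array([0.6016501 , 0.25681212, 0.15394107]), [np.float64(0.8), np.float64(0.8)])
[0.60247506 0.25610634 0.15      ]
[0.60088431 0.25729184 0.154     ]
[0.59929356 0.25847734 0.158     ]
depth 0.3322334 0.4184766 0.46423490199837847
(60, 260) [0.5   0.286 0.389]
(60, 300) [0.507 0.287 0.398]
(100, 205) [0.532 0.154 0.14 ]
(155, 180) [0.533 0.21  0.11 ]
(230, 160) [0.545 0.294 0.094]
(250, 283) [0.694 0.261 0.11 ]
tote [0.46033949 0.24115628 0.072     ]
tote [0.32458605 0.2149298  0.072     ]
tote [0.42151881 0.45620277 0.072     ]
```

```bash
python3 -m inch '[[0,0,0,0,0,0.12,1],[0,0,0,0,0,0.24,1],[0,0,0,0,0,0.36,1],[0,0,0,0,0,0.48,1],[0,0,0,0,0,0.6,1],[0,0,0,0,0,0.72,1],[0,0,0,0,0,0.84,1],[0,0,0,0,0,0.96,1],[0,0,0,0,0,1.05,1]]' >/dev/null; python3 -m inch '[[0,0,0,0,0,0.12,1],[0,0,0,0,0,0.24,1],[0,0,0,0,0,0.36,1],[0,0,0,0,0,0.48,1],[0,0,0,0,0,0.6,1],[0,0,0,0,0,0.72,1],[0,0,0,0,0,0.84,1],[0,0,0,0,0,0.96,1],[0,0,0,0,0,1.05,1],[0,0,0,0,0,1.05,1],[0,0,0,0,0,1.05,1]]'; python3 - <<'E'
from h import *
s=env.read_state();print(s['joint_pos'],tool((.601,.2575,.163)))
E
```

```text
time: 3.07
position: [0.548, 0.3266, 0.317]
eef_rot: [[0.772, 0.636, -0.001], [0.636, -0.772, -0.0], [-0.001, -0.0, -1.0]]
ft_force: [-0.2, -0.1, -1.4]
width: 0.0927
gripper_force: 0.0
[-58.84135207  26.86519079  34.7666899   99.99466961 -17.57725523
  58.68766228 -68.25484443] [-0.2889532   8.70793352 15.39827606]
```

```bash
python3 -m inch '[[-0.1,3,3,0,0,0,1],[-0.2,6,6,0,0,0,1],[-0.3,8.7,9,0,0,0,1],[-0.3,8.7,10,0,0,0,1],[-0.3,8.7,11,0,0,0,1],[-0.3,8.7,11,0,0,0,1],[-0.3,8.7,11,0,0,0,1]]'; python3 - <<'E'
from h import *
s=env.read_state();print(s['joint_pos'],tool((.601,.2575,.163)))
c=snap('wrist','w2');m=mask(c,(0,150,80),(8,255,255))
print(blobs(m,200))
for b in blobs(m,200):
    print(plane(c,*b[1],.158))
E
```

```text
time: 3.65
position: [0.6014, 0.2569, 0.2076]
eef_rot: [[0.774, 0.633, -0.001], [0.633, -0.774, 0.001], [0.0, -0.001, -1.0]]
ft_force: [-1.2, 0.2, -0.2]
width: 0.0927
gripper_force: 0.0
[-47.54456657  34.18551018  30.5404354  104.42304162 -22.81805616
  47.59583939 -56.3905803 ] [ 0.00904718 -0.06300539  4.45628953]
[([43, 74, 94, 48, 2294], [80.0, 98.1]), ([206, 166, 94, 90, 4904], [252.4, 210.6]), ([240, 329, 68, 36, 1841], [271.9, 349.5])]
[0.59315227 0.38224556 0.158     ]
[0.60296121 0.2589445  0.158     ]
[0.52606789 0.17770524 0.158     ]
```

```bash
python3 -m inch '[[0,-0.1,2,0,0,0,1],[0.1,-0.1,3.5,0,0,0,1],[0.1,-0.1,4.4,0,0,0,1],[0.1,-0.1,4.4,0,0,0,1],[0.1,-0.1,4.4,0,0,0,-1],[0.1,-0.1,4.4,0,0,0,-1],[0.1,-0.1,4.4,0,0,0,-1],[0.1,-0.1,4.4,0,0,0,-1],[0.1,-0.1,4.4,0,0,0,-1],[0.1,-0.1,4.4,0,0,0,-1],[0.1,-0.1,4.4,0,0,0,-1],[0.1,-0.1,4.4,0,0,0,-1]]'
```

```text
time: 4.7
position: [0.6011, 0.2583, 0.1638]
eef_rot: [[0.775, 0.632, -0.002], [0.632, -0.775, 0.002], [0.0, -0.002, -1.0]]
ft_force: [-3.7, 3.8, 4.0]
width: 0.0595
gripper_force: 30.0
```

```bash
python3 -m inch '[[0,0,-0.03,0,0,-0.1,-1],[0,0,-0.06,0,0,-0.2,-1],[0,0,-0.09,0,0,-0.3,-1],[0,0,-0.12,0,0,-0.4,-1],[0,0,-0.15,0,0,-0.5,-1],[0,0,-0.18,0,0,-0.6,-1],[0,0,-0.21,0,0,-0.7,-1],[0,0,-0.24,0,0,-0.8,-1],[0,0,-0.27,0,0,-0.9,-1],[0,0,-0.3,0,0,-1.0,-1],[0,0,-0.33,0,0,-1.1,-1],[0,0,-0.36,0,0,-1.2,-1]]'; python3 -c "
from bench import env;print(env.read_state()['joint_pos'],env.read_state()['ft_torque'])"
```

```text
time: 5.7
position: [0.6012, 0.2582, 0.1674]
eef_rot: [[-0.313, 0.95, -0.001], [0.95, 0.313, 0.002], [0.002, -0.0, -1.0]]
ft_force: [-3.3, 2.9, 2.7]
width: 0.0596
gripper_force: 30.0
[-33.66927805  34.14132219   8.44496686 105.30824035  -7.36607072
  41.08034126  -2.88669094] [ 0.78496514  0.8904917  -0.05295374]
```

```bash
python3 -m inch '[[0,0,-0.03,0,0,-0.1,-1],[0,0,-0.06,0,0,-0.2,-1],[0,0,-0.09,0,0,-0.3,-1],[0,0,-0.12,0,0,-0.4,-1],[0,0,-0.15,0,0,-0.5,-1],[0,0,-0.18,0,0,-0.6,-1],[0,0,-0.21,0,0,-0.7,-1],[0,0,-0.24,0,0,-0.8,-1],[0,0,-0.27,0,0,-0.9,-1],[0,0,-0.3,0,0,-1.0,-1],[0,0,-0.33,0,0,-1.1,-1],[0,0,-0.36,0,0,-1.2,-1]]'; python3 -c "
from bench import env;print(env.read_state()['joint_pos'],env.read_state()['ft_torque'])"
```

```text
time: 6.7
position: [0.6013, 0.2583, 0.1711]
eef_rot: [[-0.999, 0.053, -0.0], [0.053, 0.999, 0.002], [0.001, 0.002, -1.0]]
ft_force: [-2.8, 5.1, 2.1]
width: 0.0593
gripper_force: 30.0
[-20.68356946  34.0335021  -11.41637665 104.25543961   9.27427123
  42.58602449  49.92859359] [ 0.88256716  0.74697164 -0.06387262]
```

```bash
python3 -m inch '[[0,0,-0.03,0,0,-0.1,-1],[0,0,-0.06,0,0,-0.2,-1],[0,0,-0.09,0,0,-0.3,-1],[0,0,-0.12,0,0,-0.4,-1],[0,0,-0.15,0,0,-0.5,-1],[0,0,-0.18,0,0,-0.6,-1],[0,0,-0.21,0,0,-0.7,-1],[0,0,-0.24,0,0,-0.8,-1],[0,0,-0.27,0,0,-0.9,-1],[0,0,-0.3,0,0,-1.0,-1],[0,0,-0.33,0,0,-1.1,-1],[0,0,-0.35,0,0,-1.2,-1]]'; python3 -m inch '[[0,0,-0.02,0,0,-0.06,-1],[0,0,-0.02,0,0,-0.1,-1],[0,0,-0.02,0,0,-0.1,-1]]'; python3 -c "
from bench import env;print(env.read_state()['joint_pos'],env.read_state()['ft_torque'])"
```

```text
time: 7.7
position: [0.601, 0.258, 0.1742]
eef_rot: [[-0.414, -0.91, -0.002], [-0.91, 0.414, 0.002], [-0.001, 0.002, -1.0]]
ft_force: [-4.0, 3.2, -3.0]
width: 0.0595
gripper_force: 30.0
time: 7.95
position: [0.6011, 0.258, 0.1741]
eef_rot: [[-0.323, -0.947, -0.002], [-0.947, 0.323, 0.002], [-0.002, 0.002, -1.0]]
ft_force: [-3.4, 5.1, -1.8]
width: 0.059
gripper_force: 30.0
[ -7.41978733  36.77208593 -32.27582019 103.21788788  25.48397488
  47.44147601 109.04636121] [ 1.26146116  0.87094216 -0.87478706]
```

```bash
python3 -m inch '[[0,0,0,0,0,0.05,-1],[0,0,0,0,0,0.05,1],[0,0,0,0,0,0.05,1],[0,0,0,0,0,0.05,1],[0,0,0,0,0,0.05,1],[0,0,-2,0,0,0.05,1],[0,0,-6,0,0,0.05,1],[0,0,-8,0,0,0.05,1]]'; python3 -m inch '[[0,0,0,0,0,0.12,1],[0,0,0,0,0,0.24,1],[0,0,0,0,0,0.36,1],[0,0,0,0,0,0.48,1],[0,0,0,0,0,0.6,1],[0,0,0,0,0,0.72,1],[0,0,0,0,0,0.84,1],[0,0,0,0,0,0.96,1],[0,0,0,0,0,1.08,1],[0,0,0,0,0,1.2,1],[0,0,0,0,0,1.24,1],[0,0,0,0,0,1.24,1]]';python3 - <<'E'
from h import *
s=env.read_state();print(s['joint_pos'],tool((.397,-.137,.085)))
snap('side','s2')
E
```

```text
time: 8.62
position: [0.6028, 0.2571, 0.2574]
eef_rot: [[-0.37, -0.929, 0.002], [-0.929, 0.37, 0.001], [-0.002, -0.001, -1.0]]
ft_force: [0.6, 0.9, 1.3]
width: 0.0928
gripper_force: 0.0
time: 9.62
position: [0.6021, 0.2567, 0.2545]
eef_rot: [[-0.999, 0.05, 0.0], [0.05, 0.999, -0.0], [-0.0, -0.0, -1.0]]
ft_force: [0.3, 0.3, 0.2]
width: 0.0929
gripper_force: 0.0
[-18.15491466  29.10767362 -14.91408792  99.81017416   9.1498737
  52.25258662  50.2442045 ] [ 18.52377734 -40.33800665  16.95493023]
```

```bash
python3 -m inch '[[1,-4,0,0,0,0,1],[3,-8,0,0,0,0,1],[5,-12,0,0,0,0,1],[6,-16,0,0,0,0,1],[8,-20,0,0,0,0,1],[9,-24,0,0,0,0,1],[11,-28,0,0,0,0,1],[12,-32,0,0,0,0,1],[14,-36,0,0,0,0,1],[15,-40,0,0,0,0,1],[16,-40.3,0,0,0,0,1],[16,-40.3,0,0,0,0,1]]'; python3 -m inch '[[0,0,0,0,0,0,1],[0,0,0,0,0,0,1]]';python3 - <<'E'
from h import *
s=env.read_state();print(s['joint_pos'],tool((.397,-.137,.085)))
c=snap('wrist','w3');print(proj(c,(.397,-.137,.085)))
E
```

```text
time: 10.67
position: [0.4194, -0.142, 0.2543]
eef_rot: [[-0.999, 0.053, -0.002], [0.053, 0.999, -0.001], [0.002, -0.002, -1.0]]
ft_force: [-0.6, 0.4, -0.9]
width: 0.093
gripper_force: 0.0
time: 10.83
position: [0.4233, -0.1375, 0.2546]
eef_rot: [[-0.999, 0.047, 0.001], [0.047, 0.999, 0.0], [-0.001, 0.0, -1.0]]
ft_force: [1.1, 0.9, -0.1]
width: 0.0931
gripper_force: 0.0
[ 21.22299473  14.31478456 -12.92859125 125.19337288   4.82648854
  40.8875035   92.33165982] [ 2.64289454 -0.07485126 16.95590724]
[253.91241431 141.21399511]
```

View pics/w3.png

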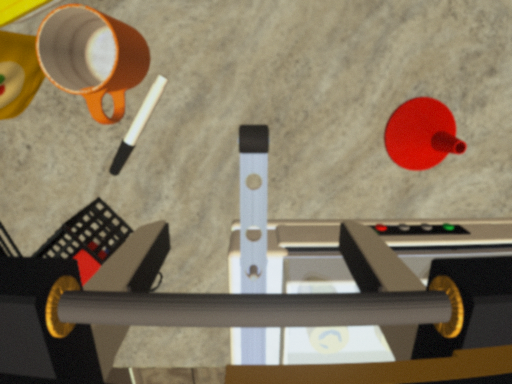

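```bash
cat > stay.py <<'E'
import numpy as np
from scipy.optimize import brentq
H=np.array([105,80.]);PIN=np.array([-95,110.]);psi=-0.0494;O=np.array([628.,50.4])
def piv(th): a=np.arctan2(60,45)+th; return H+75*np.array([-np.cos(a),np.sin(a)])
def knob(th,z):   # bar centreline passes height z above PIN x
    p=piv(th);d=np.array([PIN[0],z])-p;d/=np.linalg.norm(d);return p+287*d,np.degrees(np.arctan2(d[1],-d[0])),np.linalg.norm(np.array([PIN[0],z])-p)
def world(k,y=-198): c,s=np.cos(psi),np.sin(psi);return np.array([c*k[0]-s*y+O[0],s*k[0]+c*y+O[1],k[1]])/1000
if __name__=='__main__':
    for z in(110,134):
        for th in (0,.1,.2,.3,.4,.5,.55,.6,.7,.8,.9,1,1.1,1.2,1.25,1.31,1.35,1.4):
            k,a,r=knob(th,z);print(z,th,k.round(1),round(a,1),round(r,1),world(k).round(4))
E
python3 stay.py; python3 - <<'E'
from h import *
T=load('top0');d=T['depth']
for (a,b) in((352,225),(380,245),(370,205),(360,218),(401,222),(343,280)):
    o,r=ray(T,a,b);print((a,b),(o+r*d[b,a]).round(3))
W=load('w3')
for (a,b) in((165,222),(100,200),(60,245),(254,126),(254,150),(254,152),(236,225)):
    o,r=ray(W,a,b);print('w',(a,b),(o+r*W['depth'][b,a]).round(4))
E
```

```text
110 0 [-221.8   85.5] -11.0 157.9 [ 0.3967 -0.1364  0.0855]
110 0.1 [-214.5   84.6] -12.0 164.8 [ 0.4039 -0.1368  0.0846]
110 0.2 [-207.2   84.8] -12.7 172.0 [ 0.4113 -0.1371  0.0848]
110 0.3 [-199.8   85.6] -13.1 179.4 [ 0.4187 -0.1375  0.0856]
110 0.4 [-192.5   87.1] -13.2 186.9 [ 0.426  -0.1379  0.0871]
110 0.5 [-185.2   88.9] -13.2 194.4 [ 0.4333 -0.1382  0.0889]
110 0.55 [-181.6   90. ] -13.0 198.1 [ 0.4368 -0.1384  0.09  ]
110 0.6 [-178.1   91. ] -12.9 201.8 [ 0.4404 -0.1386  0.091 ]
110 0.7 [-171.1   93.3] -12.4 209.1 [ 0.4474 -0.1389  0.0933]
110 0.8 [-164.3   95.6] -11.8 216.2 [ 0.4541 -0.1392  0.0956]
110 0.9 [-157.7   97.8] -11.0 223.1 [ 0.4607 -0.1396  0.0978]
110 1 [-151.4  100. ] -10.1 229.7 [ 0.467  -0.1399  0.1   ]
110 1.1 [-145.3  101.9] -9.1 236.0 [ 0.4731 -0.1402  0.1019]
110 1.2 [-139.6  103.7] -8.0 242.0 [ 0.4788 -0.1405  0.1037]
110 1.25 [-136.8  104.5] -7.4 244.8 [ 0.4815 -0.1406  0.1045]
110 1.31 [-133.7  105.5] -6.7 248.1 [ 0.4847 -0.1408  0.1055]
110 1.35 [-131.6  106. ] -6.2 250.2 [ 0.4868 -0.1409  0.106 ]
110 1.4 [-129.2  106.7] -5.6 252.7 [ 0.4892 -0.141 
[... 881 characters left out ...]
6] -1.8 242.9 [ 0.4793 -0.1405  0.1326]
134 1.31 [-135.6  133.2] -1.2 246.4 [ 0.4828 -0.1407  0.1332]
134 1.35 [-133.3  133.5] -0.7 248.7 [ 0.4851 -0.1408  0.1335]
134 1.4 [-130.5  133.9] -0.1 251.5 [ 0.4879 -0.1409  0.1339]
(352, 225) [ 0.552 -0.284  0.039]
(380, 245) [ 0.519 -0.402 -0.002]
(370, 205) [ 0.688 -0.339  0.005]
(360, 218) [ 0.565 -0.306  0.075]
(401, 222) [ 0.563 -0.449  0.111]
(343, 280) [ 0.331 -0.292  0.013]
w (165, 222) [ 0.413  -0.1857  0.2364]
w (100, 200) [ 0.476  -0.3395  0.0036]
w (60, 245) [ 0.538  -0.4092  0.0047]
w (254, 126) [ 0.382  -0.1362  0.0891]
w (254, 150) [ 0.4037 -0.1372  0.0946]
w (254, 152) [ 0.4061 -0.1374  0.0919]
w (236, 225) [ 0.5077 -0.1641  0.0278]
```

```bash
python3 -m inch '[[1,0,4,0,0,0,1],[2.1,0,8,0,0,0,1],[2.1,0,12,0,0,0,1],[2.1,0,14,0,0,0,1],[2.1,0,16,0,0,0,1],[2.1,0,16.7,0,0,0,1],[2.1,0,16.7,0,0,0,1],[2.1,0,16.7,0,0,0,1]]'; python3 - <<'E'
from h import *
s=env.read_state();print(s['joint_pos'],tool((.402,-.1365,.086)))
c=snap('wrist','w4')
m=mask(c,(0,0,0),(180,255,45)); print([b for b in blobs(m,100)])
cv2.imwrite('pics/w4c.png',c['pixels'][:300,100:420,::-1])
E
```

```text
time: 11.55
position: [0.4022, -0.1362, 0.0875]
eef_rot: [[-0.999, 0.047, -0.0], [0.047, 0.999, 0.0], [0.0, 0.0, -1.0]]
ft_force: [0.2, -0.3, -0.0]
width: 0.0929
gripper_force: 0.0
[ 15.20020899  30.57782773  -5.81018268 137.17972137  13.45352325
  12.73681582  84.37075247] [ 0.01493888 -0.0283234   0.14643369]
[([0, 209, 110, 175, 9952], [41.2, 319.6]), ([224, 209, 58, 40, 1695], [253.7, 224.9]), ([113, 225, 56, 72, 1192], [149.0, 266.4]), ([340, 225, 172, 134, 7645], [451.9, 299.0]), ([224, 250, 57, 14, 378], [253.8, 258.8]), ([411, 373, 101, 11, 519], [477.8, 380.1])]
```

View pics/w4c.png

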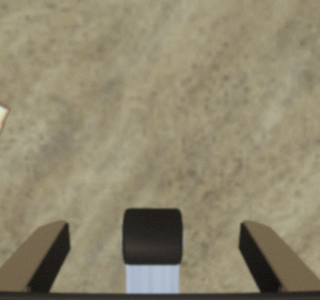

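```bash
python3 -m inch '[[0,0,0.1,0,0,0,-1],[0,0,0.1,0,0,0,-1],[0,0,0.1,0,0,0,-1],[0,0,0.1,0,0,0,-1],[0,0,0.1,0,0,0,-1],[0,0,0.1,0,0,0,-1],[0,0,0.1,0,0,0,-1],[0,0,0.1,0,0,0,-1],[0,0,0.1,0,0,0,-1],[0,0,0.1,0,0,0,-1]]'; python3 - <<'E'
from h import *
s=env.read_state();print(s['joint_pos'],s['ft_torque'])
E
```

```text
time: 12.43
position: [0.4016, -0.137, 0.0863]
eef_rot: [[-0.999, 0.049, -0.0], [0.049, 0.999, 0.0], [0.0, 0.0, -1.0]]
ft_force: [-0.3, -0.6, 0.3]
width: 0.0308
gripper_force: 0.0
[ 15.20501701  30.71088263  -5.67506001 137.2786101   13.52559452
  12.4711051   84.30865621] [-0.00273355 -0.0131781  -0.01337169]
```

```bash
python3 -m inch '[[0,0,0,0,0,0,-1],[0,0,0,0,0,0,-1],[0,0,0,0,0,0,-1],[0.1,0,-0.7,0,0.025,0,-1],[0.2,0,-1.4,0,0.05,0,-1],[0.3,0,-2.1,0,0.075,0,-1],[0.4,0,-2.8,0,0.1,0,-1],[0.45,0,-3.5,0,0.125,0,-1],[0.5,0,-4.2,0,0.15,0,-1],[0.5,0,-4.4,0,0.15,0,-1],[0.5,0,-4.4,0,0.15,0,-1]]'; python3 - <<'E'
from h import *
s=env.read_state();print(s['joint_pos'],s['ft_torque'])
snap('side','s3')
E
```

```text
time: 13.35
position: [0.3966, -0.1369, 0.1304]
eef_rot: [[-0.988, 0.049, -0.149], [0.048, 0.999, 0.007], [0.149, -0.0, -0.989]]
ft_force: [0.2, -1.4, -1.1]
width: 0.0279
gripper_force: 30.0
[ 17.23829021  27.58374524  -9.39939746 130.37541447  10.05528557
  31.29278693  86.76016894] [-0.26229381  0.05460486  0.09172813]
```

```bash
python3 -m inch '[[-0.35,0,0.1,0,0,0,-1],[-0.69,0,0.18,0,0,0,-1],[-1.04,0,0.23,0,0,0,-1],[-1.41,0,0.25,0,0,0,-1],[-1.78,0,0.25,0,0,0,-1],[-2.14,0,0.23,0,0,0,-1],[-2.5,0,0.19,0,0,0,-1],[-2.87,0,0.13,0,0,0,-1],[-3.24,0,0.06,0,0,0,-1],[-3.6,0,-0.02,0,0,0,-1],[-3.96,0,-0.11,0,0,0,-1],[-4.32,0,-0.22,0,0,0,-1]]'; python3 - <<'E'
from h import *
s=env.read_state();print(s['joint_pos'],s['ft_torque'])
c=snap('side','s4');cv2.imwrite('pics/s4c.png',cv2.resize(c['pixels'][110:260,140:370,::-1],None,fx=3,fy=3))
E
```

```text
time: 14.4
position: [0.4374, -0.1389, 0.1253]
eef_rot: [[-0.987, 0.049, -0.153], [0.049, 0.999, 0.007], [0.154, -0.0, -0.988]]
ft_force: [-6.5, -1.8, -0.5]
width: 0.0279
gripper_force: 30.0
[ 16.43991829  29.98842886  -9.34320322 125.4895977    9.76029503
  34.06821028  86.62589105] [-0.27477895  0.71482196  0.04677596]
```

View pics/s4c.png

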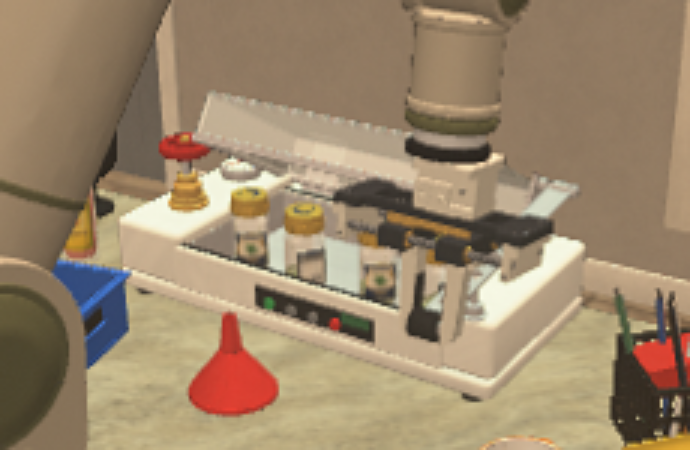

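```bash
python3 -m inch '[[-0.36,0,-0.11,0,0,0,-1],[-0.71,0,-0.22,0,0,0,-1],[-1.06,0,-0.33,0,0,0,-1],[-1.41,0,-0.46,0,0,0,-1],[-1.75,0,-0.58,0,0,0,-1],[-2.09,0,-0.69,0,0,0,-1],[-2.41,0,-0.81,0,0,0,-1],[-2.74,0,-0.93,0,0,0,-1],[-3.37,0,-1.15,0,0,0,-1],[-3.98,0,-1.36,0,0,0,-1],[-4.61,0,-1.57,0,0,0,-1],[-4.61,0,-1.57,0,0,0,-1]]'; python3 -m inch '[[0,0,0,0,0,0,-1],[0,0,0,0,0,0,-1]]'; python3 - <<'E'
from h import *
s=env.read_state();print(s['joint_pos'],s['ft_torque'])
for n in('side','top'): c=snap(n,n+'5')
a=cv2.resize(load('side5')['pixels'][100:250,140:350,::-1],None,fx=2.8,fy=2.8)
b=cv2.resize(load('top5')['pixels'][110:260,270:350,::-1],None,fx=2.8,fy=2.8)
cv2.imwrite('pics/c5.png',np.hstack([a,b][:2]))
E
```

```text
time: 15.45
position: [0.491, -0.1415, 0.1352]
eef_rot: [[-0.988, 0.048, -0.144], [0.048, 0.999, 0.007], [0.144, -0.0, -0.99]]
ft_force: [1.3, -2.8, -1.5]
width: 0.0278
gripper_force: 30.0
time: 15.62
position: [0.4885, -0.1413, 0.1349]
eef_rot: [[-0.988, 0.049, -0.147], [0.048, 0.999, 0.007], [0.147, -0.0, -0.989]]
ft_force: [0.2, -3.2, -0.8]
width: 0.0279
gripper_force: 30.0
[ 15.85495777  31.3852599   -9.60580701 119.03576035   9.05602891
  38.76306912  86.97222191] [-0.66408698 -0.37959191  0.095721  ]
```

View pics/c5.png

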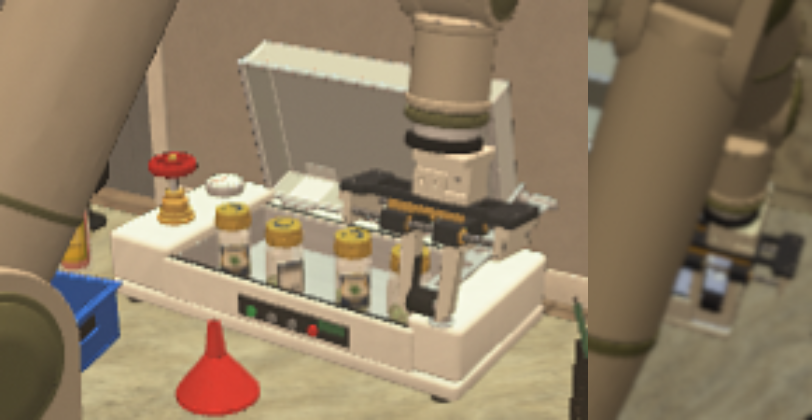

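```bash
python3 -m inch '[[-0.1,0,0.4,0,-0.01,0,-1],[-0.2,0,0.8,0,-0.03,0,-1],[-0.25,0,1.1,0,-0.045,0,-1],[-0.3,0,1.4,0,-0.055,0,-1],[-0.3,0,1.4,0,-0.055,0,-1],[-0.3,0,1.4,0,-0.055,0,-1]]'; python3 -c "
from bench import env;print(env.read_state()['ft_torque'])"
```

```text
time: 16.22
position: [0.4883, -0.1413, 0.1203]
eef_rot: [[-0.994, 0.049, -0.095], [0.049, 0.999, 0.005], [0.095, -0.0, -0.995]]
ft_force: [0.6, -3.3, 0.6]
width: 0.0274
gripper_force: 30.0
[-0.88370696 -0.33437199  0.11325173]
```

```bash
python3 -m inch '[[-0.05,0,0.4,0,-0.01,0,-1],[-0.1,0,0.8,0,-0.02,0,-1],[-0.14,0,1.1,0,-0.03,0,-1],[-0.17,0,1.35,0,-0.04,0,-1],[-0.17,0,1.4,0,-0.04,0,-1],[-0.17,0,1.4,0,-0.04,0,-1]]'; python3 -c "
from bench import env;print(env.read_state()['ft_torque'])"
```

```text
time: 16.72
position: [0.4883, -0.1413, 0.1061]
eef_rot: [[-0.997, 0.049, -0.056], [0.049, 0.999, 0.003], [0.056, -0.0, -0.998]]
ft_force: [-0.3, -5.1, -0.1]
width: 0.0279
gripper_force: 30.0
[-1.03093781 -0.39954734  0.08592521]
```

```bash
python3 -m inch '[[0,0,0.1,0,0,0,0.2],[0,0,0.1,0,0,0,1],[0,0,0.1,0,0,0,1],[0,0,0.1,0,0,0,1],[0,0,0.1,0,0,0,1],[0.2,0,-3,0,0,0,1],[0.4,0,-7,0,0,0,1],[0.6,0,-11,0,0.03,0,1],[0.6,0,-14,0,0.03,0,1],[0.6,0,-15,0,0.055,0,1],[0.6,0,-15,0,0.055,0,1]]'; python3 - <<'E'
from h import *
s=env.read_state();print(s['joint_pos'],s['eef_rot'])
for n in('side','top','wrist'): c=snap(n,n+'6')
for n in('side6','top6'):
    c=load(n);m=mask(c,(15,130,60),(30,255,255));print(n,blobs(m,40));print(blobs(mask(c,(100,120,50),(125,255,255)),60))
cv2.imwrite('pics/w6.png',np.hstack([cv2.resize(load('wrist6')['pixels'][:,:,::-1],(400,300)),cv2.resize(load('top6')['pixels'][:,:,::-1],(400,300))]))
E
```

```text
time: 17.63
position: [0.4928, -0.1414, 0.2593]
eef_rot: [[-0.993, 0.049, -0.105], [0.049, 0.999, 0.004], [0.105, -0.001, -0.994]]
ft_force: [0.6, 0.0, -0.6]
width: 0.0919
gripper_force: 0.0
[ 18.08428021  21.09346117 -11.91378845 113.50705304   5.98652878
  52.00137884  89.98653   ] [[-9.93277241e-01  4.87272864e-02 -1.05004637e-01]
 [ 4.85326757e-02  9.98811863e-01  4.40922904e-03]
 [ 1.05094727e-01 -7.16569123e-04 -9.94461958e-01]]
side6 [([2, 104, 29, 8, 100], [16.4, 106.7]), ([269, 126, 32, 11, 107], [282.6, 129.1]), ([22, 154, 13, 28, 157], [27.3, 167.2]), ([196, 168, 13, 12, 115], [202.1, 174.2]), ([217, 173, 13, 9, 98], [222.6, 177.4]), ([159, 175, 12, 19, 169], [165.1, 184.3]), ([235, 178, 13, 10, 110], [240.9, 182.9]), ([259, 181, 14, 12, 122], [265.5, 186.7]), ([280, 187, 13, 11, 121], [286.0, 192.3]), ([347, 248, 48, 23, 575], [368.5, 259.4]), ([306, 269, 85, 71, 2795], [347.2, 310.8])]
[([154, 196, 29, 36, 466], [171.0, 209.8]), ([40, 214, 14, 10, 87], [46.7, 218.2]), ([500, 285, 12, 18, 75], [505.9, 294.0])]
top6 [([215, 170, 9, 9, 73], [218.8, 174.0]), ([235, 171, 11, 12, 89], [239.3, 176.9]), ([27, 175, 14, 22, 129], [33.6, 186.1]), ([177, 177, 11, 12, 101], [182.4, 182.3]), ([372, 264, 29, 22, 157], [385.5, 275.2]), ([346, 276, 49, 52, 1254], [368.5, 308.2])]
[([143, 204, 70, 54, 1461], [179.0, 232.4]), ([88, 240, 8, 11, 82], [91.5, 244.9]), ([49, 299, 22, 16, 73], [58.0, 305.9])]
```

View pics/w6.png

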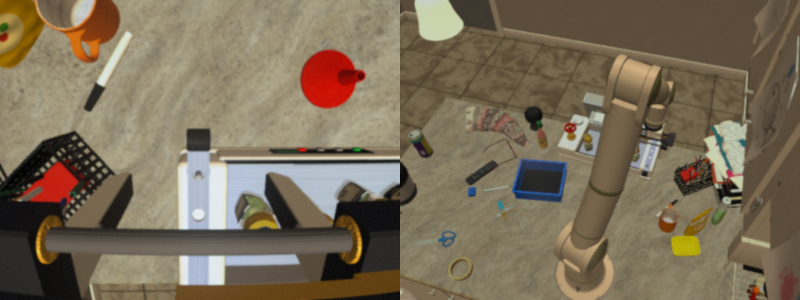

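```bash
cat > tote.py <<'E'
from h import *
def tote(c,show=True):
    m=mask(c,(100,100,40),(128,255,255));n,l,st,ce=cv2.connectedComponentsWithStats(m)
    i=1+np.argmax(st[1:,4]); cn=cv2.findContours((l==i).astype('uint8'),0,2)[0];h=cv2.convexHull(np.vstack(cn))[:,0,:]
    return h
E
python3 - <<'E'
from tote import *
T=load('top6');S=load('side6')
h=tote(T); q=cv2.approxPolyDP(h.reshape(-1,1,2),4,True)[:,0]; print(q.tolist())
# outer rim: points of hull on plane .072, fit rectangle using far edges
P=np.array([plane(T,u,v,.072)[:2] for u,v in h]);r=cv2.minAreaRect((P*1000).astype('float32'));print('rect',r)
b=cv2.resize(T['pixels'][185:275,130:225,::-1],None,fx=6,fy=6,interpolation=3);cv2.imwrite('pics/tote6.png',b)
# jars
c,s=np.cos(-.0494),np.sin(-.0494)
for u,v in((222.6,177.4),(240.9,182.9),(265.5,186.7),(286,192.3)):
    X=plane(S,u-.0,v,.121);d=X[:2]-np.array([.628,.0504]);print(X.round(4),(c*d[0]+s*d[1]).round(3),(-s*d[0]+c*d[1]).round(3))
X=tri([(S,222.6,177.4),(T,239.3,176.9)]);print(X)
E
```

```text
[[155, 204], [213, 209], [205, 257], [148, 251], [143, 244]]
rect ((338.53076171875, 323.322509765625), (214.2933349609375, 231.2791290283203), 10.472246170043945)
[0.5794 0.1588 0.121 ] -0.054 0.106
[0.5713 0.0822 0.121 ] -0.058 0.029
[ 0.5844 -0.0008  0.121 ] -0.041 -0.053
[ 0.5793 -0.0751  0.121 ] -0.042 -0.128
(array([0.60324488, 0.1745963 , 0.10904221]), [np.float64(1.0), np.float64(1.0)])
```

View pics/tote6.png

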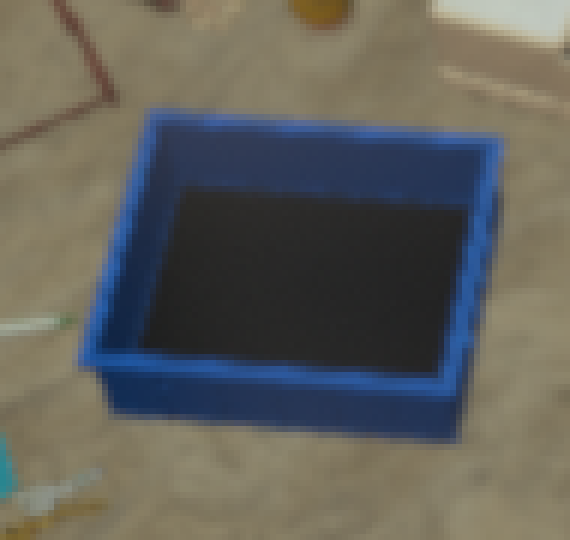

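```bash
python3 -m inch '[[-0.5,1,-3,0,-0.05,0,1],[-1,4,-5.5,0,-0.105,0,1],[-2,8,-5.5,0,-0.105,0,1],[-3,12,-5.5,0,-0.105,0,1],[-4,16,-5.5,0,-0.105,0,1],[-4,19.2,-5.5,0,-0.105,0,1],[-4,19.2,-5.5,0,-0.105,0,1],[-4,19.2,-5.5,0,-0.105,0,1],[-4,19.2,-5.5,0,-0.105,0,1]]'; python3 - <<'E'
from h import *
s=env.read_state();print(s['joint_pos'],s['eef_rot'])
c=snap('wrist','w7')
print(blobs(mask(c,(15,130,60),(32,255,255)),60),c['fx'])
T=load('top6')
for b in((148,110),(503,137),(457,393),(80,362)): print('tote',plane(T,b[0]/6+130-.4,b[1]/6+185-.4,.072).round(4))
E
```

```text
time: 18.53
position: [0.5454, 0.0475, 0.3052]
eef_rot: [[-0.999, 0.049, -0.007], [0.049, 0.999, -0.001], [0.007, -0.001, -1.0]]
ft_force: [-0.2, -0.7, -0.5]
width: 0.0929
gripper_force: 0.0
[  1.21507934  18.7103808  -15.99916695 109.5239752    6.261184
  53.03302395  69.42362231] [[-9.98790482e-01  4.85950491e-02 -7.48964146e-03]
 [ 4.86004806e-02  9.98818150e-01 -5.44809010e-04]
 [ 7.45431481e-03 -9.08150229e-04 -9.99971804e-01]]
[([498, 141, 14, 20, 166], [506.5, 150.3]), ([279, 183, 39, 41, 1041], [298.3, 203.2]), ([419, 182, 41, 38, 1073], [437.4, 199.5]), ([349, 188, 44, 43, 1212], [370.9, 207.2]), ([130, 195, 42, 35, 833], [150.4, 210.7]), ([201, 197, 39, 42, 1030], [220.3, 216.2]), ([474, 222, 12, 11, 96], [479.5, 226.9]), ([45, 276, 35, 62, 1074], [58.3, 306.7]), ([430, 276, 34, 62, 1046], [450.0, 306.8]), ([224, 345, 288, 39, 6486], [378.5, 369.5])] 334.5900722174201
tote [0.4232 0.457  0.072 ]
tote [0.4647 0.2338 0.072 ]
tote [0.283  0.1987 0.072 ]
tote [0.2418 0.4214 0.072 ]
```

View pics/w7.png

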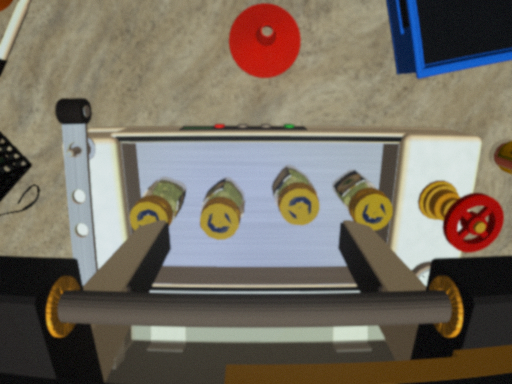

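```bash
cat > go.py <<'E'
from h import *
import sys
# shift in cm in tool axes from measured pose to world target
if __name__=='__main__':
    s=env.read_state();print('t',round(s['time'],1),'yaw y',np.degrees(np.arctan2(s['eef_rot'][1][1],s['eef_rot'][0][1])).round(1),'tilt',np.round(np.asarray(s['eef_rot'])[2,:2],3),'w',round(s['width'],4),'q7',s['joint_pos'][6].round(0))
    a=list(map(float,sys.argv[1:]))
    for i in range(0,len(a),3): print(a[i:i+3],tool(a[i:i+3]).round(2))
E
python3 - <<'E'
from h import *
W=load('w7')
for u,v in((371.5,211),(300,206.5),(221,220.5),(149,214)):
    X=plane(W,u,v,.126);d=X[:2]-np.array([.628,.0504]);c,s=np.cos(-.0494),np.sin(-.0494);print(X.round(4),(c*d[0]+s*d[1]).round(3),(-s*d[0]+c*d[1]).round(3))
h=[blob for blob in blobs(mask(W,(100,100,40),(128,255,255)),300)];print(h)
E
python3 -m inch '[[0,2,0,0,0,0.1,0.4],[0,4,0,0,0,0.2,0.4],[0,6,0,0,0,0.3,0.4],[0,8,0,0,0,0.4,0.4],[0,10,0,0,0,0.44,0.4],[0,11,0,0,0,0.44,0.4],[0,11,0,0,0,0.44,0.4],[0,11,0,0,0,0.44,0.4]]'
```

```text
[0.5988 0.1682 0.126 ] -0.035 0.116
[0.5897 0.0924 0.126 ] -0.04 0.04
[0.6013 0.009  0.126 ] -0.025 -0.043
[ 0.5905 -0.0667  0.126 ] -0.032 -0.119
[([387, 0, 125, 79, 3310], [429.1, 46.3])]
time: 19.25
position: [0.5514, 0.1567, 0.3063]
eef_rot: [[-0.883, 0.469, -0.006], [0.469, 0.883, -0.001], [0.005, -0.003, -1.0]]
ft_force: [-0.9, -0.1, -0.7]
width: 0.0649
gripper_force: 0.0
```

```bash
python3 go.py .57 .163 .23 .6 .169 .15 .6 .169 .117
```

```text
t 19.2 yaw y 62.1 tilt [ 0.005 -0.003] w 0.0649 q7 35.0
[0.57, 0.163, 0.23] [-1.38  1.45  7.62]
[0.6, 0.169, 0.15] [-3.79  3.41 15.6 ]
[0.6, 0.169, 0.117] [-3.8   3.42 18.9 ]
```

```bash
python3 -m inch '[[-0.7,0.7,3,0,0,0,0.4],[-1.4,1.5,6,0,0,0,0.4],[-2.2,2.1,9,0,0,0,0.4],[-3,2.8,12,0,0,0,0.4],[-3.8,3.4,14.5,0,0,0,0.4],[-3.8,3.4,16.5,0,0,0,0.4],[-3.8,3.4,18,0,0,0,0.4],[-3.8,3.4,18.9,0,0,0,0.4],[-3.8,3.4,18.9,0,0,0,0.4],[-3.8,3.4,18.9,0,0,0,0.4]]'; python3 - <<'E'
from h import *
s=env.read_state();print(s['position'],tool((.6,.169,.117)))
c=snap('wrist','w8'); cv2.imwrite('pics/w8c.png',cv2.resize(c['pixels'][:,:,::-1],(400,300)))
E
```

```text
time: 20.08
position: [0.6002, 0.169, 0.1176]
eef_rot: [[-0.883, 0.47, -0.005], [0.47, 0.883, -0.0], [0.004, -0.003, -1.0]]
ft_force: [-0.2, -0.5, -0.0]
width: 0.065
gripper_force: 0.0
[0.60021631 0.16901235 0.11760443] [ 0.0182377  -0.01109523  0.06055632]
```

View pics/w8c.png

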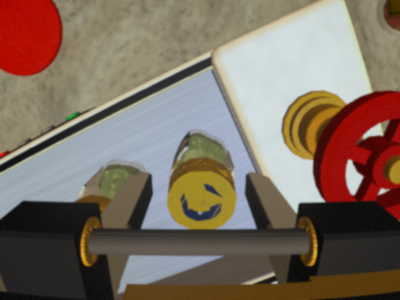

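```bash
python3 -m inch '[[0,0,0,0,0,0,-1],[0,0,0,0,0,0,-1],[0,0,0,0,0,0,-1],[0,0,0,0,0,0,-1],[0,0,0,0,0,0,-1],[0,0,-1,0,0,0,-1],[0,0,-3,0,0,0,-1],[0.9,-0.5,-5,0,0,0,-1],[1.8,-0.9,-8,0,0,0,-1],[2.7,-1.4,-11,0,0,0,-1],[3.6,-1.9,-11,0,0,0,-1],[3.6,-1.9,-11,0,0,0,-1]]';python3 - <<'E'
from tote import *
c=snap('top','top9');h=tote(c);print(cv2.approxPolyDP(h.reshape(-1,1,2),4,True)[:,0].tolist())
E
python3 go.py .43 .27 .228 .3925 .388 .20 .3925 .388 .092
```

```text
time: 21.13
position: [0.5586, 0.1706, 0.2296]
eef_rot: [[-0.883, 0.469, -0.003], [0.469, 0.883, 0.001], [0.003, -0.001, -1.0]]
ft_force: [-0.6, -0.1, -2.4]
width: 0.0428
gripper_force: 28.8
[[155, 204], [213, 209], [205, 257], [148, 251], [143, 243]]
t 21.2 yaw y 62.0 tilt [ 0.004 -0.002] w 0.0424 q7 33.0
[0.43, 0.27, 0.228] [16.08  2.75  0.09]
[0.3925, 0.388, 0.2] [24.92 11.42  2.91]
[0.3925, 0.388, 0.092] [24.88 11.44 13.71]
```

```bash
python3 -m inch '[[3.5,1.5,0,0,0,0,-1],[7,3,0,0,0,0,-1],[10.5,4.5,0,0,0,0,-1],[14,6,0,0,0,0,-1],[17.5,7.5,0,0,0,0,-1],[21,9.2,0,0,0,0,-1],[24.9,11.4,0,0,0,0,-1],[24.9,11.4,0,0,0,0,-1],[24.9,11.4,0,0,0,0,-1],[24.9,11.4,1,0,0,0,-1],[24.9,11.4,3,0,0,0,-1]]';python3 go.py .3925 .388 .092; python3 - <<'E'
from tote import *
s=snap('side','side9');c=snap('wrist','w9')
cv2.imwrite('pics/w9c.png',np.hstack([cv2.resize(c['pixels'][:,:,::-1],(400,300)),cv2.resize(s['pixels'][:,:,::-1],(400,300))]))
E
```

```text
time: 22.1
position: [0.3953, 0.3872, 0.1986]
eef_rot: [[-0.882, 0.471, -0.003], [0.471, 0.882, 0.001], [0.003, -0.0, -1.0]]
ft_force: [0.9, -0.1, -1.3]
width: 0.0426
gripper_force: 28.8
t 22.1 yaw y 61.9 tilt [ 0.003 -0.   ] w 0.0426 q7 3.0
[0.3925, 0.388, 0.092] [ 0.25 -0.06 10.66]
```

View pics/w9c.png

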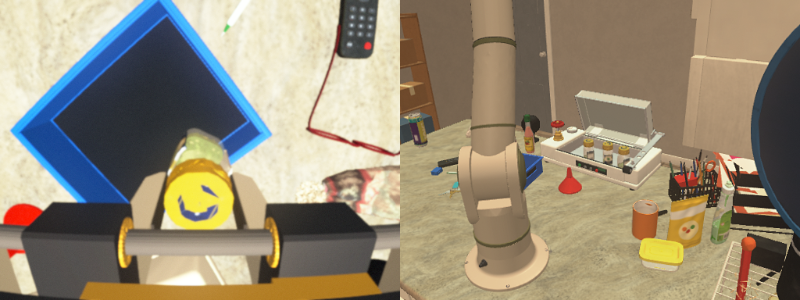

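```bash
python3 - <<'E'
from tote import *
W=load('w9')
for u,v in((11,131),(155,0),(271,132)):print(plane(W,u*1.28,v*1.28,.072).round(4))
t=np.array([.353,.3277]);a=np.radians(10.6)
for x,y in((.088,.108),(.088,-.108),(-.088,-.108),(-.088,.108)):print('pred',(t+[np.cos(a)*x-np.sin(a)*y,np.sin(a)*x+np.cos(a)*y]).round(4))
E
```

```text
[0.2819 0.2037 0.072 ]
[0.2489 0.4144 0.072 ]
[0.4197 0.4579 0.072 ]
pred [0.4196 0.45  ]
pred [0.4594 0.2377]
pred [0.2864 0.2054]
pred [0.2466 0.4177]
```

```bash
python3 -m inch '[[0.2,0,3,0,0,0,-1],[0.2,0,6,0,0,0,-1],[0.2,0,8.5,0,0,0,-1],[0.2,0,9.5,0,0,0,-1],[0.2,0,10.2,0,0,0,-1],[0.2,0,10.6,0,0,0,-1],[0.2,0,10.6,0,0,0,-1],[0.2,0,10.6,0,0,0,-1]]'; python3 -m inch '[[0,0,0.1,0,0,0,-1],[0,0,0.15,0,0,0,-1],[0,0,0.15,0,0,0,-1]]'
```

```text
time: 22.87
position: [0.3917, 0.3892, 0.0935]
eef_rot: [[-0.883, 0.47, -0.004], [0.47, 0.883, 0.001], [0.004, -0.001, -1.0]]
ft_force: [0.2, 0.4, -1.9]
width: 0.0428
gripper_force: 28.9
time: 23.12
position: [0.3915, 0.3894, 0.092]
eef_rot: [[-0.883, 0.47, -0.004], [0.47, 0.883, 0.002], [0.004, -0.0, -1.0]]
ft_force: [0.3, 0.2, 4.7]
width: 0.0425
gripper_force: 29.6
```

```bash
python3 -m inch '[[0,0,0,0,0,0,0.4],[0,0,0,0,0,0,0.4],[0,0,0,0,0,0,0.4],[0,0,-1,0,0,0,0.4],[0,0,-4,0,0,0,0.4],[0,0,-8,0,0,0,0.4],[0,0,-12,0,0,0,0.4],[0,0,-15,0,0,0,0.4],[0,0,-15,0,0,0,0.4]]'; python3 go.py .56 .094 .24 .5905 .092 .15 .5905 .092 .117
```

```text
time: 23.87
position: [0.3935, 0.3908, 0.2476]
eef_rot: [[-0.883, 0.47, 0.001], [0.47, 0.883, 0.007], [0.002, 0.007, -1.0]]
ft_force: [1.1, 0.6, -0.2]
width: 0.0652
gripper_force: 0.0
t 23.9 yaw y 62.0 tilt [0.002 0.007] w 0.0652 q7 4.0
[0.56, 0.094, 0.24] [-28.65 -18.38   0.57]
[0.5905, 0.092, 0.15] [-31.45 -17.19   9.58]
[0.5905, 0.092, 0.117] [-31.46 -17.21  12.88]
```

```bash
python3 -m inch '[[-3,-2,0,0,0,0,0.4],[-6,-4,0,0,0,0,0.4],[-9,-6,0,0,0,0,0.4],[-12,-8,0,0,0,0,0.4],[-15,-10,0,0,0,0,0.4],[-18,-12,0,0,0,0,0.4],[-21,-14,0,0,0,0,0.4],[-24,-16,0,0,0,0,0.4],[-27,-18,0,0,0,0,0.4],[-28.6,-18.4,0.5,0,0,0,0.4],[-28.6,-18.4,0.5,0,0,0,0.4],[-28.6,-18.4,0.5,0,0,0,0.4]]'; python3 go.py .5905 .092 .15 .5905 .092 .117
python3 - <<'E'
from h import *
c=snap('wrist','w10');m=mask(c,(15,130,60),(32,255,255));print(blobs(m,300))
for X in((.5905,.092,.126),(.6013,.008,.126),(.593,-.0675,.126)):print(proj(c,X).round(1))
E
```

```text
time: 24.87
position: [0.5579, 0.0918, 0.2347]
eef_rot: [[-0.882, 0.471, -0.006], [0.471, 0.882, 0.0], [0.005, -0.002, -1.0]]
ft_force: [-0.0, 0.1, -0.6]
width: 0.0651
gripper_force: 0.0
t 24.9 yaw y 61.9 tilt [ 0.005 -0.002] w 0.0651 q7 41.0
[0.5905, 0.092, 0.15] [-2.92  1.57  8.45]
[0.5905, 0.092, 0.117] [-2.94  1.58 11.75]
[([419, 108, 48, 52, 1696], [440.4, 132.5]), ([249, 189, 49, 53, 1700], [272.9, 214.8]), ([181, 242, 38, 52, 1149], [202.1, 268.0]), ([102, 278, 28, 64, 922], [112.8, 309.3]), ([381, 278, 26, 64, 861], [395.8, 309.3]), ([158, 345, 354, 39, 7972], [353.6, 369.6])]
[273.8 220.2]
[193.9 272. ]
[119.7 297.6]
```

```bash
python3 -m inch '[[-1,0.5,3,0,0,0,0.4],[-2,1,6,0,0,0,0.4],[-2.9,1.6,8.5,0,0,0,0.4],[-2.9,1.6,10,0,0,0,0.4],[-2.9,1.6,11.2,0,0,0,0.4],[-2.9,1.6,11.7,0,0,0,0.4],[-2.9,1.6,11.7,0,0,0,0.4],[-2.9,1.6,11.7,0,0,0,0.4],[-2.9,1.6,11.7,0,0,0,-1],[-2.9,1.6,11.7,0,0,0,-1],[-2.9,1.6,11.7,0,0,0,-1],[-2.9,1.6,11.7,0,0,0,-1]]'; python3 -m inch '[[0,0,0,0,0,0,-1],[0,0,0,0,0,0,-1],[0,0,-1,0,0,0,-1],[0,0,-3,0,0,0,-1],[0.9,-0.5,-5,0,0,0,-1],[1.8,-0.9,-8,0,0,0,-1],[2.7,-1.4,-11,0,0,0,-1],[3.6,-1.9,-12,0,0,0,-1],[3.6,-1.9,-12,0,0,0,-1],[3.6,-1.9,-12,0,0,0,-1]]';python3 - <<'E'
from tote import *
c=snap('top','top11');h=tote(c);print(cv2.approxPolyDP(h.reshape(-1,1,2),4,True)[:,0].tolist());print(blobs(mask(c,(15,130,60),(30,255,255)),40))
E
python3 go.py .4117 .286 .235  .314 .3736 .235
```

```text
time: 25.92
position: [0.5908, 0.0926, 0.1187]
eef_rot: [[-0.883, 0.47, -0.004], [0.47, 0.883, 0.0], [0.004, -0.001, -1.0]]
ft_force: [0.3, -0.6, 0.4]
width: 0.0429
gripper_force: 0.4
time: 26.75
position: [0.5502, 0.0927, 0.2384]
eef_rot: [[-0.883, 0.47, -0.004], [0.47, 0.883, 0.0], [0.004, -0.002, -1.0]]
ft_force: [-0.8, 0.3, -2.3]
width: 0.0416
gripper_force: 30.0
[[155, 204], [213, 209], [205, 257], [148, 251], [143, 243]]
[([215, 170, 10, 9, 75], [218.9, 174.0]), ([27, 175, 14, 22, 128], [33.6, 186.0]), ([177, 177, 11, 12, 100], [182.4, 182.4]), ([277, 181, 10, 11, 81], [281.4, 186.0]), ([296, 186, 10, 11, 83], [300.4, 191.0]), ([162, 207, 11, 10, 80], [166.7, 211.6]), ([372, 265, 29, 21, 154], [385.4, 275.3]), ([346, 276, 49, 52, 1254], [368.5, 308.2])]
t 26.8 yaw y 62.0 tilt [ 0.005 -0.003] w 0.0421 q7 40.0
[0.4117, 0.286, 0.235] [21.31 10.58  0.32]
[0.314, 0.3736, 0.235] [34.05 13.72  0.38]
```

```bash
python3 -m inch '[[3.4,1.4,0,0,0,0,-1],[6.8,2.8,0,0,0,0,-1],[10.2,4.1,0,0,0,0,-1],[13.6,5.5,0,0,0,0,-1],[17,6.9,0,0,0,0,-1],[20.4,8.2,0,0,0,0,-1],[23.8,9.6,0,0,0,0,-1],[27.2,11,0,0,0,0,-1],[30.6,12.4,0,0,0,0,-1],[34,13.7,0.4,0,0,0,-1],[34,13.7,0.4,0,0,0,-1],[34,13.7,0.4,0,0,0,-1]]';python3 -m inch '[[0,0,0,0,0,0,-1],[0,0,2,0,0,0,-1]]';python3 - <<'E'
from tote import *
c=snap('wrist','w12');h=tote(c);q=cv2.approxPolyDP(h.reshape(-1,1,2),6,True)[:,0]
for u,v in q: print((u,v),plane(c,u,v,.072).round(4))
E
python3 go.py .314 .3736 .0931
```

```text
time: 27.8
position: [0.3129, 0.3747, 0.2337]
eef_rot: [[-0.885, 0.465, -0.007], [0.465, 0.885, -0.002], [0.006, -0.005, -1.0]]
ft_force: [-0.1, -0.1, -1.1]
width: 0.0421
gripper_force: 30.0
time: 27.97
position: [0.3164, 0.3736, 0.2167]
eef_rot: [[-0.882, 0.471, -0.003], [0.471, 0.882, 0.002], [0.003, 0.001, -1.0]]
ft_force: [0.5, 1.4, -0.7]
width: 0.0422
gripper_force: 30.0
(np.int32(382), np.int32(228)) [0.421  0.4571 0.072 ]
(np.int32(342), np.int32(257)) [0.4308 0.4102 0.072 ]
(np.int32(116), np.int32(260)) [0.3283 0.2102 0.072 ]
(np.int32(83), np.int32(223)) [0.2799 0.2042 0.072 ]
(np.int32(264), np.int32(70)) [0.2399 0.4236 0.072 ]
t 28.0 yaw y 61.8 tilt [ 0.004 -0.005] w 0.042 q7 -3.0
[0.314, 0.3736, 0.0931] [ 0.16  0.17 11.93]
```

```bash
python3 -m inch '[[0.2,0.1,3,0,0,0,-1],[0.2,0.1,6,0,0,0,-1],[0.2,0.1,9,0,0,0,-1],[0.2,0.1,10.5,0,0,0,-1],[0.2,0.1,11.3,0,0,0,-1],[0.2,0.1,11.8,0,0,0,-1],[0.2,0.1,11.9,0,0,0,-1],[0.2,0.1,11.9,0,0,0,-1]]'; python3 -m inch '[[0,0,0.05,0,0,0,-1],[0,0,0.1,0,0,0,-1],[0,0,0.1,0,0,0,-1]]'
```

```text
time: 28.68
position: [0.3131, 0.3752, 0.0968]
eef_rot: [[-0.883, 0.47, -0.005], [0.47, 0.883, 0.0], [0.004, -0.002, -1.0]]
ft_force: [-0.2, 1.1, -0.6]
width: 0.0417
gripper_force: 30.0
time: 28.93
position: [0.3128, 0.3755, 0.0961]
eef_rot: [[-0.883, 0.47, -0.004], [0.47, 0.883, 0.001], [0.004, -0.001, -1.0]]
ft_force: [-0.8, -0.2, -0.8]
width: 0.0418
gripper_force: 30.0
```

Not in contact yet; lower the last 3 mm in small steps.

```bash
python3 -m inch '[[0,0,0.1,0,0,0,-1],[0,0,0.2,0,0,0,-1],[0,0,0.25,0,0,0,-1],[0,0,0.25,0,0,0,-1]]'; python3 -m inch '[[0,0,0.05,0,0,0,-1],[0,0,0.1,0,0,0,-1],[0,0,0.1,0,0,0,-1]]'
```

```text
time: 29.27
position: [0.3124, 0.3752, 0.0928]
eef_rot: [[-0.883, 0.469, -0.005], [0.469, 0.883, 0.0], [0.004, -0.002, -1.0]]
ft_force: [0.7, -0.5, -0.7]
width: 0.0421
gripper_force: 30.0
time: 29.52
position: [0.3125, 0.3752, 0.0925]
eef_rot: [[-0.883, 0.469, -0.005], [0.469, 0.883, 0.0], [0.004, -0.002, -1.0]]
ft_force: [-0.7, -2.1, 10.6]
width: 0.0422
gripper_force: 30.0
```

Contact. Release, rise and go to jar 3.

```bash
python3 -m inch '[[0,0,-0.1,0,0,0,0.4],[0,0,-0.1,0,0,0,0.4],[0,0,-0.1,0,0,0,0.4],[0,0,-1,0,0,0,0.4],[0,0,-4,0,0,0,0.4],[0,0,-8,0,0,0,0.4],[0,0,-12,0,0,0,0.4],[0,0,-15,0,0,0,0.4],[0,0,-15,0,0,0,0.4]]'; python3 go.py .565 .01 .24
```

```text
time: 30.27
position: [0.3145, 0.3771, 0.248]
eef_rot: [[-0.883, 0.47, 0.0], [0.47, 0.883, 0.007], [0.003, 0.007, -1.0]]
ft_force: [0.4, 0.3, -0.3]
width: 0.0651
gripper_force: 0.0
t 30.3 yaw y 62.0 tilt [0.003 0.007] w 0.0651 q7 -3.0
[0.565, 0.01, 0.24] [-39.37 -20.64   0.54]
```

```bash
python3 -m inch '[[-3.5,-1.8,0,0,0,0,0.4],[-7,-3.7,0,0,0,0,0.4],[-10.5,-5.5,0,0,0,0,0.4],[-14,-7.3,0,0,0,0,0.4],[-17.5,-9.2,0,0,0,0,0.4],[-21,-11,0,0,0,0,0.4],[-24.5,-12.8,0,0,0,0,0.4],[-28,-14.7,0,0,0,0,0.4],[-31.5,-16.5,0,0,0,0,0.4],[-35,-18.4,0,0,0,0,0.4],[-39.4,-20.6,0.5,0,0,0,0.4],[-39.4,-20.6,0.5,0,0,0,0.4]]';python3 -m inch '[[0,0,0,0,0,0,0.4],[0,0,0,0,0,0,0.4]]';  python3 go.py .5985 .008 .15 .5985 .008 .117
python3 - <<'E'
from h import *
c=snap('wrist','w13');m=mask(c,(15,130,60),(32,255,255));print(blobs(m,300))
for X in((.6013,.008,.126),(.593,-.0675,.126)):print(proj(c,X).round(1))
E
```

```text
time: 31.27
position: [0.5671, 0.0015, 0.2353]
eef_rot: [[-0.88, 0.476, -0.004], [0.476, 0.88, -0.002], [0.002, -0.004, -1.0]]
ft_force: [-0.4, -1.2, -0.2]
width: 0.0653
gripper_force: 0.0
time: 31.43
position: [0.5637, 0.0086, 0.2354]
eef_rot: [[-0.882, 0.47, -0.006], [0.47, 0.882, 0.001], [0.006, -0.002, -1.0]]
ft_force: [0.1, 1.0, 1.4]
width: 0.0652
gripper_force: 0.0
t 31.4 yaw y 61.9 tilt [ 0.006 -0.002] w 0.0652 q7 50.0
[0.5985, 0.008, 0.15] [-3.14  1.61  8.51]
[0.5985, 0.008, 0.117] [-3.16  1.61 11.81]
[([499, 65, 13, 47, 445], [506.1, 88.2]), ([251, 196, 48, 53, 1695], [274.1, 220.2]), ([185, 228, 36, 53, 1143], [204.0, 254.8]), ([102, 278, 28, 64, 915], [112.8, 309.3]), ([380, 278, 27, 63, 858], [395.8, 309.2]), ([156, 344, 356, 40, 7968], [354.4, 369.6])]
[275.6 225.2]
[193.  255.2]
```

```bash
python3 -m inch '[[-0.8,0.4,3,0,0,0,0.4],[-1.6,0.8,6,0,0,0,0.4],[-2.4,1.2,8.5,0,0,0,0.4],[-3.2,1.65,10,0,0,0,0.4],[-3.2,1.65,11.2,0,0,0,0.4],[-3.2,1.65,11.8,0,0,0,0.4],[-3.2,1.65,11.8,0,0,0,0.4],[-3.2,1.65,11.8,0,0,0,0.4],[-3.2,1.65,11.8,0,0,0,-1],[-3.2,1.65,11.8,0,0,0,-1],[-3.2,1.65,11.8,0,0,0,-1],[-3.2,1.65,11.8,0,0,0,-1]]'; python3 -m inch '[[0,0,0,0,0,0,-1],[0,0,0,0,0,0,-1],[0,0,-1,0,0,0,-1],[0.5,-0.2,-3,0,0,0,-1],[1.4,-0.7,-5,0,0,0,-1],[2.3,-1.2,-8,0,0,0,-1],[3.2,-1.7,-11,0,0,0,-1],[3.6,-1.9,-12,0,0,0,-1],[3.6,-1.9,-12,0,0,0,-1],[3.6,-1.9,-12,0,0,0,-1]]';python3 - <<'E'
from tote import *
c=snap('top','top14');h=tote(c);print(cv2.approxPolyDP(h.reshape(-1,1,2),4,True)[:,0].tolist());print(blobs(mask(c,(15,130,60),(30,255,255)),40))
E
python3 go.py .4117 .286 .235
```

```text
time: 32.48
position: [0.6001, 0.0079, 0.1182]
eef_rot: [[-0.883, 0.47, -0.004], [0.47, 0.883, 0.0], [0.003, -0.001, -1.0]]
ft_force: [0.5, 1.0, 1.5]
width: 0.0436
gripper_force: 24.0
time: 33.32
position: [0.5597, 0.0079, 0.2379]
eef_rot: [[-0.883, 0.47, -0.004], [0.47, 0.883, 0.0], [0.003, -0.002, -1.0]]
ft_force: [1.0, 0.2, -1.3]
width: 0.0427
gripper_force: 28.5
[[155, 204], [213, 209], [205, 257], [148, 251], [143, 243]]
[([215, 170, 9, 9, 73], [218.8, 174.0]), ([27, 175, 14, 22, 127], [33.6, 186.1]), ([177, 177, 11, 12, 104], [182.3, 182.2]), ([296, 186, 10, 11, 83], [300.4, 191.0]), ([162, 207, 11, 10, 80], [166.8, 211.6]), ([157, 223, 12, 13, 119], [162.6, 229.0]), ([372, 265, 29, 21, 155], [385.3, 275.4]), ([346, 276, 49, 52, 1252], [368.5, 308.2])]
t 33.4 yaw y 62.0 tilt [ 0.005 -0.002] w 0.0428 q7 50.0
[0.4117, 0.286, 0.235] [26.11 17.61  0.28]
```

```bash
python3 -m inch '[[3.5,2.3,0,0,0,0,-1],[7,4.5,0,0,0,0,-1],[10.5,6.5,0,0,0,0,-1],[14,8.5,0,0,0,0,-1],[17.5,10,0,0,0,0,-1],[21,11.3,0,0,0,0,-1],[24.5,12,0,0,0,0,-1],[28,12.5,0,0,0,0,-1],[31,13,0,0,0,0,-1],[32.3,13,0,0,0,0,-1],[32.3,13,0,0,0,0,-1],[32.3,13,0,0,0,0,-1]]';python3 -m inch '[[0,0,0,0,0,0,-1],[0,0,2,0,0,0,-1]]';python3 go.py .335 .275 .0928
```

```text
time: 34.37
position: [0.3352, 0.2746, 0.2377]
eef_rot: [[-0.884, 0.468, -0.007], [0.468, 0.884, -0.001], [0.005, -0.004, -1.0]]
ft_force: [-0.8, -0.3, -0.2]
width: 0.0424
gripper_force: 28.5
time: 34.53
position: [0.3377, 0.2748, 0.2202]
eef_rot: [[-0.882, 0.472, -0.002], [0.471, 0.882, 0.003], [0.003, 0.002, -1.0]]
ft_force: [0.8, 0.8, -1.1]
width: 0.0426
gripper_force: 28.5
t 34.5 yaw y 61.9 tilt [0.003 0.002] w 0.0426 q7 7.0
[0.335, 0.275, 0.0928] [ 0.21 -0.13 12.74]
```

```bash
python3 -m inch '[[0,0,3,0,0,0,-1],[0,0,6,0,0,0,-1],[0,0,9,0,0,0,-1],[0,0,11,0,0,0,-1],[0,0,12,0,0,0,-1],[0,0,12.3,0,0,0,-1],[0,0,12.4,0,0,0,-1],[0,0,12.4,0,0,0,-1]]'; python3 -m inch '[[0,0,0.05,0,0,0,-1],[0,0,0.1,0,0,0,-1],[0,0,0.15,0,0,0,-1],[0,0,0.15,0,0,0,-1]]'
```

```text
time: 35.2
position: [0.3355, 0.2741, 0.0948]
eef_rot: [[-0.882, 0.471, -0.005], [0.471, 0.882, -0.0], [0.004, -0.002, -1.0]]
ft_force: [-0.1, 0.7, -0.1]
width: 0.0427
gripper_force: 28.5
time: 35.53
position: [0.3351, 0.2746, 0.0937]
eef_rot: [[-0.883, 0.47, -0.004], [0.47, 0.883, 0.001], [0.004, -0.001, -1.0]]
ft_force: [0.9, 0.0, -0.8]
width: 0.0425
gripper_force: 28.5
```

```bash
python3 -m inch '[[0,0,0.05,0,0,0,-1],[0,0,0.1,0,0,0,-1],[0,0,0.2,0,0,0,-1],[0,0,0.2,0,0,0,-1]]'
```

```text
time: 35.87
position: [0.335, 0.2749, 0.0917]
eef_rot: [[-0.883, 0.469, -0.004], [0.469, 0.883, 0.001], [0.004, -0.001, -1.0]]
ft_force: [-0.3, 0.5, 9.5]
width: 0.0426
gripper_force: 30.4
```

```bash
python3 -m inch '[[0,0,-0.1,0,0,0,0.4],[0,0,-0.1,0,0,0,0.4],[0,0,-0.1,0,0,0,0.4],[0,0,-1,0,0,0,0.4],[0,0,-4,0,0,0,0.4],[0,0,-8,0,0,0,0.4],[0,0,-12,0,0,0,0.4],[0,0,-15,0,0,0,0.4],[0,0,-15,0,0,0,0.4]]'; python3 go.py .556 -.065 .24
```

```text
time: 36.62
position: [0.3371, 0.2759, 0.2463]
eef_rot: [[-0.883, 0.47, 0.001], [0.47, 0.883, 0.006], [0.002, 0.006, -1.0]]
ft_force: [0.6, 0.4, -0.5]
width: 0.0648
gripper_force: 0.0
t 36.6 yaw y 62.0 tilt [0.002 0.006] w 0.0648 q7 8.0
[0.556, -0.065, 0.24] [-35.35 -19.8    0.46]
```

```bash
python3 -m inch '[[-3.5,-2,0,0,0,0,0.4],[-7,-3.9,0,0,0,0,0.4],[-10.5,-5.8,0,0,0,0,0.4],[-14,-7.8,0,0,0,0,0.4],[-17.5,-9.8,0,0,0,0,0.4],[-21,-11.8,0,0,0,0,0.4],[-24.5,-13.8,0,0,0,0,0.4],[-28,-15.7,0,0,0,0,0.4],[-31.5,-17.6,0,0,0,0,0.4],[-35.3,-19.8,0.4,0,0,0,0.4],[-35.3,-19.8,0.4,0,0,0,0.4],[-35.3,-19.8,0.4,0,0,0,0.4]]';python3 -m inch '[[0,0,0,0,0,0,0.4],[0,0,0,0,0,0,0.4]]';  python3 go.py .592 -.067 .117
python3 - <<'E'
from h import *
c=snap('wrist','w15');m=mask(c,(15,130,60),(32,255,255));print(blobs(m,300))
for X in((.592,-.067,.126),):print(proj(c,X).round(1))
E
```

```text
time: 37.62
position: [0.5544, -0.0687, 0.2347]
eef_rot: [[-0.881, 0.474, -0.007], [0.474, 0.881, -0.0], [0.006, -0.003, -1.0]]
ft_force: [-0.0, 0.4, -0.1]
width: 0.0653
gripper_force: 0.0
time: 37.78
position: [0.5534, -0.0646, 0.2357]
eef_rot: [[-0.884, 0.468, -0.006], [0.468, 0.884, 0.001], [0.006, -0.002, -1.0]]
ft_force: [0.2, 0.6, 0.1]
width: 0.0653
gripper_force: 0.0
t 37.8 yaw y 62.1 tilt [ 0.006 -0.002] w 0.0653 q7 58.0
[0.592, -0.067, 0.117] [-3.59  1.62 11.85]
[([251, 201, 48, 53, 1685], [274.5, 227.3]), ([102, 278, 28, 64, 920], [112.8, 309.3]), ([380, 278, 27, 63, 867], [395.8, 309.2]), ([156, 344, 356, 40, 8115], [351.3, 369.5])]
[274.1 227.1]
```

```bash
python3 -m inch '[[-1,0.4,3,0,0,0,0.4],[-2,0.8,6,0,0,0,0.4],[-3,1.2,8.5,0,0,0,0.4],[-3.8,1.6,10,0,0,0,0.4],[-3.8,1.6,11.2,0,0,0,0.4],[-3.8,1.6,11.8,0,0,0,0.4],[-3.8,1.6,11.8,0,0,0,0.4],[-3.8,1.6,11.8,0,0,0,0.4],[-3.8,1.6,11.8,0,0,0,-1],[-3.8,1.6,11.8,0,0,0,-1],[-3.8,1.6,11.8,0,0,0,-1],[-3.8,1.6,11.8,0,0,0,-1]]'; python3 -m inch '[[0,0,0,0,0,0,-1],[0,0,0,0,0,0,-1],[0,0,-1,0,0,0,-1],[0.5,-0.2,-3,0,0,0,-1],[1.4,-0.7,-5,0,0,0,-1],[2.3,-1.2,-8,0,0,0,-1],[3.2,-1.7,-11,0,0,0,-1],[3.6,-1.9,-12,0,0,0,-1],[3.6,-1.9,-12,0,0,0,-1],[3.6,-1.9,-12,0,0,0,-1]]';python3 - <<'E'
from tote import *
c=snap('top','top16');h=tote(c);print(cv2.approxPolyDP(h.reshape(-1,1,2),4,True)[:,0].tolist());print(blobs(mask(c,(15,130,60),(30,255,255)),40))
E
python3 go.py .412 .285 .235
```

```text
time: 38.83
position: [0.595, -0.0698, 0.1187]
eef_rot: [[-0.883, 0.47, -0.004], [0.47, 0.883, 0.0], [0.003, -0.002, -1.0]]
ft_force: [0.3, 1.1, 0.8]
width: 0.043
gripper_force: 0.2
time: 39.67
position: [0.5546, -0.0698, 0.2383]
eef_rot: [[-0.883, 0.47, -0.004], [0.47, 0.883, 0.0], [0.004, -0.002, -1.0]]
ft_force: [-0.6, 0.8, -1.5]
width: 0.0418
gripper_force: 30.0
[[155, 204], [213, 209], [205, 257], [148, 251], [143, 244]]
[([215, 170, 9, 9, 73], [218.8, 174.0]), ([295, 173, 10, 13, 90], [299.2, 179.2]), ([27, 175, 14, 22, 127], [33.6, 186.0]), ([177, 177, 11, 12, 101], [182.3, 182.3]), ([162, 207, 11, 10, 79], [166.7, 211.7]), ([157, 223, 12, 13, 118], [162.7, 228.9]), ([185, 223, 13, 14, 126], [191.0, 229.8]), ([372, 265, 29, 21, 157], [385.3, 275.4]), ([346, 276, 49, 52, 1251], [368.5, 308.2])]
t 39.7 yaw y 62.0 tilt [ 0.005 -0.002] w 0.0417 q7 58.0
[0.412, 0.285, 0.235] [29.23 24.63  0.32]
```

```bash
python3 -m inch '[[2.8,2.4,0,0,0,0,-1],[5.6,4.8,0,0,0,0,-1],[8.4,7.1,0,0,0,0,-1],[11.2,9.5,0,0,0,0,-1],[14,11.8,0,0,0,0,-1],[16.8,14.2,0,0,0,0,-1],[19.6,16.6,0,0,0,0,-1],[22.4,19,0,0,0,0,-1],[25.2,21.3,0,0,0,0,-1],[28,23.6,0,0,0,0,-1],[29.2,24.6,0,0,0,0,-1],[29.2,24.6,0,0,0,0,-1]]';python3 -m inch '[[0,0,0,0,0,0,-1],[0,0,2,0,0,0,-1]]';python3 go.py .412 .285 .0931; python3 - <<'E'
from tote import *
c=snap('top','top17');h=tote(c);print(cv2.approxPolyDP(h.reshape(-1,1,2),4,True)[:,0].tolist());print(blobs(mask(c,(15,130,60),(30,255,255)),40))
E
```

```text
time: 40.72
position: [0.4101, 0.2889, 0.2372]
eef_rot: [[-0.886, 0.464, -0.008], [0.464, 0.886, 0.001], [0.007, -0.003, -1.0]]
ft_force: [0.0, 0.2, -0.3]
width: 0.0418
gripper_force: 30.0
time: 40.88
position: [0.4136, 0.2847, 0.2199]
eef_rot: [[-0.883, 0.47, -0.003], [0.47, 0.883, 0.001], [0.003, 0.0, -1.0]]
ft_force: [1.4, 0.5, -1.3]
width: 0.042
gripper_force: 30.0
t 40.9 yaw y 62.0 tilt [0.003 0.   ] w 0.042 q7 13.0
[0.412, 0.285, 0.0931] [ 0.12 -0.05 12.68]
[[155, 204], [164, 204], [206, 236], [205, 257], [149, 253], [143, 244]]
[([171, 73, 11, 18, 91], [175.7, 80.8]), ([27, 175, 14, 22, 125], [33.5, 185.9]), ([186, 189, 8, 9, 46], [189.5, 193.5]), ([162, 207, 11, 10, 83], [166.8, 211.6]), ([157, 223, 12, 13, 119], [162.6, 229.0]), ([185, 223, 14, 14, 133], [191.0, 229.7]), ([372, 265, 29, 21, 157], [385.3, 275.4]), ([346, 276, 49, 52, 1253], [368.5, 308.2])]
```

```bash
python3 -m inch '[[0,0,3,0,0,0,-1],[0,0,6,0,0,0,-1],[0,0,9,0,0,0,-1],[0,0,11,0,0,0,-1],[0,0,12,0,0,0,-1],[0,0,12.3,0,0,0,-1],[0,0,12.4,0,0,0,-1],[0,0,12.4,0,0,0,-1]]'; python3 -m inch '[[0,0,0.05,0,0,0,-1],[0,0,0.1,0,0,0,-1],[0,0,0.15,0,0,0,-1],[0,0,0.15,0,0,0,-1]]';python3 -m inch '[[0,0,0.05,0,0,0,-1],[0,0,0.1,0,0,0,-1],[0,0,0.1,0,0,0,-1]]'
```

```text
time: 41.6
position: [0.4121, 0.2844, 0.0955]
eef_rot: [[-0.883, 0.47, -0.004], [0.47, 0.883, 0.0], [0.004, -0.002, -1.0]]
ft_force: [-0.9, 0.0, -1.2]
width: 0.042
gripper_force: 30.0
time: 41.93
position: [0.4118, 0.2847, 0.0939]
eef_rot: [[-0.883, 0.47, -0.004], [0.47, 0.883, 0.001], [0.004, -0.001, -1.0]]
ft_force: [0.9, 0.3, -1.3]
width: 0.0419
gripper_force: 30.0
time: 42.18
position: [0.4116, 0.2848, 0.0925]
eef_rot: [[-0.883, 0.469, -0.005], [0.469, 0.883, 0.0], [0.004, -0.002, -1.0]]
ft_force: [-0.2, 0.5, 1.0]
width: 0.0415
gripper_force: 30.0
```

```bash
python3 -m inch '[[0,0,0.05,0,0,0,-1],[0,0,0,0,0,0,0.4],[0,0,0,0,0,0,0.4],[0,0,0,0,0,0,0.4],[0,0,-1,0,0,0,0.4],[0,0,-4,0,0,0,0.4],[0,0,-8,0,0,0,0.4],[0,0,-12,0,0,0,0.4],[0,0,-15,0,0,0,0.4],[0,0,-15,0,0,0,0.4]]'; python3 go.py .478 -.141 .245; python3 - <<'E'
from tote import *
c=snap('top','top18');h=tote(c);print(cv2.approxPolyDP(h.reshape(-1,1,2),4,True)[:,0].tolist());print(blobs(mask(c,(15,130,60),(30,255,255)),40))
E
```

```text
time: 43.02
position: [0.414, 0.2861, 0.2486]
eef_rot: [[-0.883, 0.47, 0.002], [0.47, 0.883, 0.006], [0.001, 0.006, -1.0]]
ft_force: [1.4, 0.3, -0.7]
width: 0.0652
gripper_force: 0.0
t 43.0 yaw y 62.0 tilt [0.001 0.006] w 0.0652 q7 14.0
[0.478, -0.141, 0.245] [-25.72 -34.69   0.13]
[[155, 204], [206, 232], [205, 257], [148, 251], [143, 243]]
[([174, 77, 14, 25, 107], [179.5, 86.7]), ([27, 175, 14, 22, 125], [33.5, 185.9]), ([177, 177, 11, 12, 57], [181.5, 184.2]), ([162, 207, 11, 10, 84], [166.8, 211.6]), ([190, 207, 11, 12, 89], [195.4, 212.6]), ([157, 223, 12, 13, 120], [162.7, 228.9]), ([185, 224, 13, 13, 128], [190.9, 229.9]), ([372, 264, 29, 22, 158], [385.4, 275.3]), ([346, 276, 49, 52, 1253], [368.5, 308.2])]
```

All four caps show upright in the tote. Travel to the knob, turning back by 0.44.

```bash
python3 -m inch '[[-2.4,-3.2,0,0,0,-0.08,1],[-4.8,-6.4,0,0,0,-0.16,1],[-7.2,-9.6,0,0,0,-0.24,1],[-9.6,-12.8,0,0,0,-0.32,1],[-12,-16,0,0,0,-0.38,1],[-14.4,-19.2,0,0,0,-0.44,1],[-16.8,-22.4,0,0,0,-0.44,1],[-19.2,-25.6,0,0,0,-0.44,1],[-21.6,-28.8,0,0,0,-0.44,1],[-24,-32,0,0,0,-0.44,1],[-25.7,-34.7,0.1,0,0,-0.44,1],[-25.7,-34.7,0.1,0,0,-0.44,1]]';python3 -m inch '[[0,0,0,0,0,0,1],[0,0,0,0,0,0,1],[0,0,0,0,0,0,1]]'; python3 go.py .4885 -.141 .107; python3 - <<'E'
from h import *
c=snap('wrist','w19');m=mask(c,(0,0,0),(180,255,45));print(blobs(m[:230],150),proj(c,(.4847,-.1408,.1055)))
E
```

```text
time: 44.07
position: [0.4754, -0.149, 0.2398]
eef_rot: [[-0.998, 0.057, -0.007], [0.057, 0.998, -0.002], [0.007, -0.002, -1.0]]
ft_force: [-0.3, -0.8, -0.3]
width: 0.0932
gripper_force: 0.0
time: 44.32
position: [0.4759, -0.1409, 0.2406]
eef_rot: [[-0.999, 0.047, -0.006], [0.047, 0.999, 0.001], [0.006, 0.001, -1.0]]
ft_force: [0.0, -0.4, -0.1]
width: 0.0929
gripper_force: 0.0
t 44.3 yaw y 87.3 tilt [0.006 0.001] w 0.0929 q7 90.0
[0.4885, -0.141, 0.107] [-1.33  0.05 13.36]
[([101, 100, 24, 34, 342], [112.1, 116.5]), ([0, 162, 148, 68, 3527], [72.5, 202.0]), ([240, 169, 29, 12, 224], [255.1, 173.0]), ([389, 189, 96, 7, 419], [434.7, 192.4]), ([333, 207, 179, 3, 423], [428.1, 208.1])] [255.33897595 188.02340701]
```

```bash
python3 -m inch '[[-0.6,0.05,4,0,0,0,1],[-1.3,0.05,8,0,0,0,1],[-1.3,0.05,11,0,0,0,1],[-1.3,0.05,12.5,0,0,0,1],[-1.3,0.05,13.3,0,0,0,1],[-1.3,0.05,13.3,0,0,0,1],[-1.3,0.05,13.3,0,0,0,1]]'; python3 - <<'E'
from h import *
print(tool((.4885,-.141,.107)))
c=snap('wrist','w20');m=mask(c,(0,0,0),(180,255,45));print(blobs(m,150),proj(c,(.4847,-.1408,.1055)))
E
python3 -m inch '[[0,0,0,0,0,0,-1],[0,0,0,0,0,0,-1],[0,0,0,0,0,0,-1],[0,0,0,0,0,0,-1],[0,0,0,0,0,0,-1],[0,0,0,0,0,0,-1],[0,0,0,0,0,0,-1],[0,0,0,0,0,0,-1],[0,0,0,0,0,0,-1],[0,0,0,0,0,0,-1],[0,0,0,0,0,0,-1],[0,0,0,0,0,0,-1]]'
```

```text
time: 44.95
position: [0.4889, -0.1418, 0.1083]
eef_rot: [[-0.999, 0.047, -0.005], [0.047, 0.999, 0.0], [0.005, 0.0, -1.0]]
ft_force: [0.4, 1.5, 1.1]
width: 0.0928
gripper_force: 0.0
[0.04046484 0.07847185 0.13399242]
[([26, 88, 36, 56, 944], [42.0, 115.3]), ([0, 181, 125, 203, 12412], [40.0, 300.8]), ([227, 205, 57, 34, 1462], [256.1, 218.4]), ([399, 223, 113, 18, 1176], [455.4, 231.8]), ([126, 225, 43, 71, 1157], [149.6, 265.8]), ([317, 225, 195, 134, 7825], [449.0, 297.7]), ([228, 251, 55, 8, 211], [254.8, 255.2]), ([411, 373, 101, 11, 513], [478.1, 380.1])] [257.06267366 241.47923538]
time: 46.0
position: [0.4887, -0.1416, 0.1079]
eef_rot: [[-0.999, 0.048, -0.005], [0.048, 0.999, 0.001], [0.005, 0.001, -1.0]]
ft_force: [-0.4, 4.6, 0.6]
width: 0.0277
gripper_force: 30.0
```

```bash
python3 -m inch '[[0.05,0,-0.5,0,0.015,0,-1],[0.08,0,-1,0,0.03,0,-1],[0.1,0,-1.5,0,0.05,0,-1],[0.15,0,-2,0,0.065,0,-1],[0.2,0,-2.5,0,0.08,0,-1],[0.2,0,-2.85,0,0.095,0,-1],[0.2,0,-2.85,0,0.095,0,-1],[0.2,0,-2.85,0,0.095,0,-1]]'; python3 -c "
from bench import env;s=env.read_state();print(s['ft_torque'],s['eef_rot'])"
```

```text
time: 46.67
position: [0.4866, -0.1416, 0.1362]
eef_rot: [[-0.994, 0.048, -0.1], [0.048, 0.999, 0.006], [0.1, 0.001, -0.995]]
ft_force: [-0.8, 5.3, -1.7]
width: 0.028
gripper_force: 30.0
[ 1.1871716   0.15860613 -0.17291826] [[-9.93819230e-01  4.81695651e-02 -1.00015151e-01]
 [ 4.78330084e-02  9.98838728e-01  5.76176314e-03]
 [ 1.00176548e-01  9.42125463e-04 -9.94969232e-01]]
```

```bash
python3 -m inch '[[0.34,0,0.09,0,-0.01,0,-1],[0.65,0,0.17,0,-0.02,0,-1],[0.95,0,0.27,0,-0.03,0,-1],[1.26,0,0.36,0,-0.035,0,-1],[1.58,0,0.45,0,-0.04,0,-1],[1.9,0,0.54,0,-0.05,0,-1],[2.23,0,0.65,0,-0.055,0,-1],[2.57,0,0.75,0,-0.06,0,-1],[2.91,0,0.86,0,-0.065,0,-1],[3.26,0,0.95,0,-0.07,0,-1],[3.61,0,1.06,0,-0.075,0,-1],[3.96,0,1.15,0,-0.08,0,-1]]'; python3 -c "
from bench import env;s=env.read_state();print(s['ft_torque'],s['eef_rot'][:,2])"
```

```text
time: 47.67
position: [0.4444, -0.1395, 0.1283]
eef_rot: [[-0.999, 0.048, -0.023], [0.048, 0.999, 0.002], [0.023, 0.001, -1.0]]
ft_force: [-3.9, 6.1, -2.5]
width: 0.0277
gripper_force: 30.0
[ 1.38538159  0.87508241 -0.03336832] [-0.02260958  0.00201455 -0.99974234]
```

```bash
python3 -m inch '[[0.3,0,0.05,0,0,0,-1],[0.6,0,0.1,0,0,0,-1],[0.9,0,0.14,0,0,0,-1],[0.9,0,0.14,0,0,0,-1],[0.9,0,0.14,0,0,0,-1],[0.9,0,0.14,0,0,0,-1]]'; python3 - <<'E'
from h import *
import stay
s=env.read_state();R=np.asarray(s['eef_rot']);print(s['ft_torque'])
for n in('side','top','wrist'): c=snap(n,n+'21'); print(n,blobs(mask(c,(0,0,0),(180,255,45)),30) if n!='wrist' else '')
# lid angle check from depth: side view points on lid? hole projections
for th in(.5,.55,.6,.65):
    k,a,r=stay.knob(th,134);p=stay.piv(th);d=(k-p)/287
    print(th,r.round(1),stay.world(k).round(4),[proj(load('side21'),stay.world(p+d*h)).round(1).tolist() for h in(158,196,247)])
S=load('side21');cv2.imwrite('pics/z.png',S['pixels'])
E
```

```text
time: 48.17
position: [0.4347, -0.139, 0.127]
eef_rot: [[-0.999, 0.048, -0.024], [0.048, 0.999, 0.002], [0.024, 0.001, -1.0]]
ft_force: [-4.7, 6.8, -1.8]
width: 0.0278
gripper_force: 30.0
[ 1.52694097  1.09482635 -0.06259608]
side [([171, 155, 8, 16, 47], [174.8, 163.4]), ([271, 159, 28, 8, 42], [285.0, 164.1]), ([450, 250, 31, 18, 167], [468.0, 259.6]), ([447, 275, 53, 18, 470], [476.1, 283.7]), ([503, 298, 9, 23, 133], [507.4, 309.0]), ([459, 310, 53, 74, 2084], [493.2, 349.1]), ([470, 348, 11, 6, 36], [474.9, 350.5])]
top [([331, 104, 15, 24, 74], [338.0, 116.4]), ([160, 137, 22, 30, 424], [170.5, 148.8]), ([17, 181, 24, 20, 138], [27.0, 189.8]), ([304, 203, 20, 7, 49], [312.4, 206.8]), ([0, 208, 11, 33, 233], [3.6, 224.1]), ([85, 213, 35, 23, 155], [99.0, 225.9]), ([171, 219, 18, 27, 284], [179.6, 233.7]), ([199, 220, 8, 27, 82], [202.3, 233.4]), ([352, 223, 39, 27, 216], [370.0, 237.0]), ([390, 226, 11, 13, 63], [394.9, 231.2]), ([306, 229, 7, 6, 32], [309.3, 231.4]), ([406, 233, 31, 23, 312], [419.0, 244.5]), ([154, 234, 6, 10, 31], [156.2, 239.4]), ([0, 239, 21, 24, 120], [11.7, 253.0]), ([424, 256, 13, 5, 47], [430.3, 258.0]), ([440, 339, 25, 11, 121], [451.6, 344.2])]
wrist 
0.5 190.4 [ 0.4274 -0.1379  0.1237] [[303.7, 195.3], [297.5, 201.4], [288.8, 210.1]]
0.55 194.1 [ 0.4311 -0.1381  0.1241] [[304.3, 194.7], [298.1, 200.8], [289.4, 209.4]]
0.6 197.8 [ 0.4348 -0.1383  0.1246] [[304.9, 194.1], [298.8, 200.2], [290.1, 208.8]]
0.65 201.6 [ 0.4385 -0.1385  0.1251] [[305.5, 193.5], [299.4, 199.6], [290.7, 208.1]]
```

```bash
python3 - <<'E'
from h import *
def edge(n):
    c=load(n);g=c['pixels'].max(axis=2).astype(int);col=g[150:260,246:264].mean(axis=1);
    d=np.diff(col);i=np.argmin(d);  # bright->dark
    lo=[150+i+k for k in(-1,0,1)];w=-d[i-1:i+2];return (np.dot(lo,w)/w.sum()+.5)
from scipy.optimize import brentq
for n,z in(('w4',.0855),('w20',.1055),('wrist21',.1245)):
    c=load(n);e=edge(n)
    o=-c['R'].T@c['t']
    f=lambda x:min(proj(c,(x+.014*np.cos(t),-.138,z+.014*np.sin(t)))[1] for t in np.linspace(0,6.28,200))-e
    print(n,e,'knob x',brentq(f,o[0]-.05,o[0]+.12).__round__(4),'cam',o.round(4))
E
```

```text
w4 208.27673874926944 knob x 0.3949 cam [ 0.3233 -0.1332  0.2347]
w20 203.41875 knob x 0.4797 cam [ 0.4106 -0.1388  0.2559]
wrist21 204.31508875739644 knob x 0.4258 cam [ 0.3594 -0.1362  0.2761]
```

```bash
python3 -m inch '[[-0.2,0,0,0,0,0,-1],[-0.4,0,0,0,0,0,-1],[-0.55,0,0,0,0,0,-1],[-0.55,0,0,0,0,0,-1],[-0.55,0,0,0,0,0,-1],[-0.55,0,0,0,0,0,-1]]'; python3 - <<'E'
from h import *
from scipy.optimize import brentq
c=snap('wrist','w22')
g=c['pixels'].max(axis=2).astype(int);col=g[150:260,246:264].mean(axis=1);d=np.diff(col);i=np.argmin(d);w=-d[i-1:i+2];e=np.dot([149+i,150+i,151+i],w)/w.sum()+.5
f=lambda x:min(proj(c,(x+.014*np.cos(t),-.138,.1245+.014*np.sin(t)))[1] for t in np.linspace(0,6.28,200))-e
print(e,brentq(f,.36,.48)+.0018)
E
```

```text
time: 48.82
position: [0.4407, -0.1393, 0.127]
eef_rot: [[-0.999, 0.048, -0.023], [0.048, 0.999, 0.002], [0.024, 0.001, -1.0]]
ft_force: [-3.4, 6.5, -0.7]
width: 0.0279
gripper_force: 30.0
204.30479281078382 0.4334996103601995
```

```bash
python3 -m inch '[[-0.05,0,0.4,0,-0.015,0,-1],[-0.07,0,0.8,0,-0.03,0,-1],[-0.1,0,1.2,0,-0.04,0,-1],[-0.13,0,1.5,0,-0.05,0,-1],[-0.13,0,1.7,0,-0.06,0,-1],[-0.13,0,1.7,0,-0.06,0,-1]]'; python3 -c "
from bench import env;s=env.read_state();print(s['ft_torque'],s['eef_rot'][:,2])"
```

```text
time: 49.37
position: [0.4411, -0.1393, 0.1096]
eef_rot: [[-0.998, 0.048, 0.036], [0.048, 0.999, -0.001], [-0.036, 0.001, -0.999]]
ft_force: [-4.2, 6.2, -1.6]
width: 0.028
gripper_force: 30.0
[ 1.4339138   0.90445696 -0.0844201 ] [ 3.61237588e-02 -8.15907137e-04 -9.99346991e-01]
```

```bash
python3 -m inch '[[-0.01,0,0.4,0,-0.015,0,-1],[-0.02,0,0.8,0,-0.03,0,-1],[-0.03,0,1.2,0,-0.04,0,-1],[-0.03,0,1.5,0,-0.05,0,-1],[-0.03,0,1.75,0,-0.06,0,-1],[-0.03,0,1.8,0,-0.06,0,-1],[-0.03,0,1.8,0,-0.06,0,-1]]'; python3 -c "
from bench import env;s=env.read_state();print(s['ft_torque'],s['eef_rot'][:,2])"
```

```text
time: 49.95
position: [0.4428, -0.1394, 0.0932]
eef_rot: [[-0.994, 0.047, 0.098], [0.047, 0.999, -0.004], [-0.098, 0.0, -0.995]]
ft_force: [-9.1, 8.2, 24.5]
width: 0.028
gripper_force: 30.0
[1.84259509 1.56815655 0.12502011] [ 0.09806132 -0.00449441 -0.99517023]
```

```bash
python3 -m inch '[[0,0,-0.08,0,0,0,-1],[0,0,-0.12,0,0,0,-1],[0,0,-0.12,0,0,0,-1]]';python3 -m inch '[[0.1,0,0,0,0,0,-1],[0.2,0,0,0,0,0,-1],[0.2,0,0,0,0,0,-1]]'; python3 - <<'E'
from h import *
from scipy.optimize import brentq
c=snap('wrist','w23')
g=c['pixels'].max(axis=2).astype(int);col=g[150:260,246:264].mean(axis=1);d=np.diff(col);i=np.argmin(d);w=-d[i-1:i+2];e=np.dot([149+i,150+i,151+i],w)/w.sum()+.5
f=lambda x:min(proj(c,(x+.014*np.cos(t),-.138,.0895+.014*np.sin(t)))[1] for t in np.linspace(0,6.28,200))-e
print(e,brentq(f,.36,.48)+.0018)
E
```

```text
time: 50.2
position: [0.4427, -0.1394, 0.0939]
eef_rot: [[-0.994, 0.047, 0.097], [0.047, 0.999, -0.004], [-0.097, 0.0, -0.995]]
ft_force: [-5.5, 7.4, 10.1]
width: 0.0276
gripper_force: 30.0
time: 50.45
position: [0.4425, -0.1394, 0.0939]
eef_rot: [[-0.994, 0.047, 0.101], [0.047, 0.999, -0.004], [-0.101, 0.001, -0.995]]
ft_force: [-1.4, 7.1, 7.4]
width: 0.028
gripper_force: 30.0
204.37833252544837 0.4361246630927383
```

```bash
python3 -m inch '[[0.05,0,0,0,0,0,-0.3],[0.05,0,0,0,0,0,0.5],[0.05,0,0,0,0,0,1],[0.05,0,0,0,0,0,1],[0.05,0,0,0,0,0,1],[0.05,0,0,0,0,0,1]]'; python3 -m inch '[[0.3,0,-2,0,0,0,1],[0.6,0,-5,0,0,0,1],[0.9,0,-8,0,0.05,0,1],[1.2,0,-12,0,0.1,0,1],[1.5,0,-16,0,0.1,0,1],[1.5,0,-18,0,0.1,0,1],[1.5,0,-18,0,0.1,0,1]]'; python3 - <<'E'
from h import *
import stay
from tote import tote
for n in('side','top','wrist'): c=snap(n,n+'24')
W=load('wrist24');S=load('side24')
for th in(.45,.5,.55):
    k,a,r=stay.knob(th,110);p=stay.piv(th);d=(k-p)/287
    print(th,r.round(1),stay.world(k).round(4),'W',[proj(W,stay.world(p+d*h)).round(0).tolist() for h in(158,196,247,287)],'S knob',proj(S,stay.world(k)).round(1),'S pivot',proj(S,stay.world(p)).round(1))
m=mask(W,(0,0,0),(180,255,45));print('wrist dark',[b for b in blobs(m[:260],100)])
for n in('side24','side0'):print(n,'dark',[b for b in blobs(mask(load(n),(0,0,0),(180,255,60)),20) if 255<b[1][0]<310 and 200<b[1][1]<245],'red',[b for b in blobs(mask(load(n),(0,150,80),(8,255,255)),100) if b[0][0]<240])
T=load('top24');h=tote(T);print(cv2.approxPolyDP(h.reshape(-1,1,2),4,True)[:,0].tolist(),blobs(mask(T,(15,130,60),(30,255,255)),40))
g=W['pixels'].max(axis=2)[:,250:262].mean(axis=1).astype(int);print(g[100:260:3])
E
```

```text
time: 51.0
position: [0.4422, -0.1405, 0.0935]
eef_rot: [[-0.994, 0.049, 0.1], [0.049, 0.999, -0.005], [-0.1, -0.0, -0.995]]
ft_force: [0.5, 0.2, 0.1]
width: 0.0613
gripper_force: 0.0
time: 51.58
position: [0.4105, -0.1393, 0.2752]
eef_rot: [[-0.999, 0.05, 0.007], [0.05, 0.999, -0.002], [-0.007, -0.002, -1.0]]
ft_force: [-0.0, -0.5, -0.4]
width: 0.0929
gripper_force: 0.0
0.45 190.6 [ 0.4296 -0.138   0.088 ] W [[257.0, 304.0], [257.0, 269.0], [257.0, 222.0], [257.0, 183.0]] S knob [281.7 228.4] S pivot [326.3 172.8]
0.5 194.4 [ 0.4333 -0.1382  0.0889] W [[257.0, 307.0], [257.0, 273.0], [257.0, 225.0], [257.0, 187.0]] S knob [282.4 227.5] S pivot [326.8 172.3]
0.55 198.1 [ 0.4368 -0.1384  0.09  ] W [[257.0, 310.0], [257.0, 276.0], [257.0, 229.0], [257.0, 191.0]] S knob [283.  226.6] S pivot [327.3 171.8]
wrist dark [([120, 152, 19, 29, 213], [128.5, 165.8]), ([245, 171, 23, 9, 126], [257.0, 174.6]), ([0, 205, 133, 55, 1755], [71.7, 239.6]), ([144, 225, 25, 35, 439], [159.2, 246.7]), ([339, 224, 26, 36, 455], [348.8, 246.5]), ([381, 230, 79, 9, 434], [419.2, 234.2]), ([396, 248, 116, 4,
[... 397 characters left out ...]
5, 204], [213, 209], [205, 257], [148, 251], [143, 243]] [([307, 120, 10, 17, 43], [312.3, 127.8]), ([215, 170, 9, 9, 72], [218.8, 174.0]), ([27, 175, 14, 22, 130], [33.6, 186.1]), ([177, 177, 11, 12, 104], [182.4, 182.3]), ([162, 207, 11, 10, 80], [166.7, 211.6]), ([191, 207, 10, 12, 82], [195.7, 212.5]), ([157, 223, 12, 13, 119], [162.6, 229.0]), ([185, 224, 13, 13, 122], [190.9, 229.9]), ([372, 265, 29, 21, 154], [385.4, 275.3]), ([346, 276, 49, 52, 1249], [368.5, 308.3])]
[155 155 156 158 156 150 147 148 146 145 146 146 147 152 159 161 155 154
 155 149 150 153 152 107  42  42  45  49  56  58  52  50 170 202 201 201
 201 199 179 166 163 145 138 184 197 196 195 194 195 195 194 194 194 194]
```

```bash
python3 -m inch '[[2,0,-3,0,0,0,1],[2,0,-6,0,0,0,1],[2,0,-6,0,0,0,1],[2,0,-6,0,0,0,1],[2,0,-6,0,0,0,1],[2,0,-6,0,0,0,1],[2,0,-6,0,0,0,1],[2,0,-6,0,0,0,1]]' | head -2; python3 - <<'E'
from h import *
import stay
a=load('side0');c=snap('side','side25')
print([b for b in blobs(mask(c,(0,0,0),(180,255,60)),20) if 255<b[1][0]<310 and 200<b[1][1]<245])
k0=proj(a,stay.world(stay.knob(0,110)[0]));
for th in(.4,.45,.5,.55):
    print(th,[(proj(c,stay.world(stay.knob(th,z)[0]))-k0).round(1).tolist() for z in(110,118,126)])
print('red',[b for b in blobs(mask(c,(0,120,60),(8,255,255)),20) if b[0][0]<240])
S=c; d=c['depth']
# lid: height of top surface points in side view by depth
for (u,v) in((230,130),(240,140),(250,150),(260,150),(280,150)):
    o,r=ray(c,u,v);X=o+r*d[v,u];print((u,v),X.round(3))
E
```

```text
time: 52.4
position: [0.389, -0.1376, 0.3302]
[([254, 218, 10, 5, 24], [259.1, 220.4]), ([276, 229, 10, 8, 32], [280.0, 233.5])]
0.4 [[5.5, -5.2], [5.1, -8.5], [4.8, -12.1]]
0.45 [[6.2, -6.0], [5.8, -9.3], [5.5, -12.8]]
0.5 [[6.8, -6.9], [6.5, -10.1], [6.2, -13.5]]
0.55 [[7.5, -7.8], [7.2, -10.9], [6.9, -14.3]]
red [([193, 154, 12, 10, 80], [198.3, 158.6]), ([160, 164, 10, 11, 90], [164.1, 169.6]), ([203, 214, 30, 35, 567], [217.0, 235.5])]
(230, 130) [ 2.517  1.43  -0.427]
(240, 140) [ 2.507  1.323 -0.499]
(250, 150) [ 2.507  1.222 -0.574]
(260, 150) [ 0.396 -0.089  0.318]
(280, 150) [ 2.511  0.934 -0.525]
```

```bash
python3 -c "
from bench import env;print(env.sign_off())"
```

```text
the job is handed in; nothing more can be done
None
```

I handed the job in at about 52 s: the valve is open to its stop, all four jars stand upright in the blue tote, and the lid rests ajar on the stay's middle hole; I never touched the funnel, mug or bottle, but re-measured only the funnel's position (unchanged), and sign-off returned no verdict.

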